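# Reset the stop of a leather-stamping gauge and seat the die

### The arm

A 6-joint arm with a two-finger parallel gripper is mounted at the origin on the work surface. World frame = base frame: x ahead of the robot, y to its left, z up, the work surface at z = 0. Lengths are in m, angles in rad, forces in N, time in s.
With the tool pointing down it reaches from about 0.35 to 0.85 m from the base axis. Payload 8.1 kg.
Tool frame: the origin (TCP) lies at the very end of the fingers, on their centre line; the grasp point (between the pads) lies 19 mm behind it; z points along the fingers, y is the direction in which the jaws open and shut (so a half turn about z gives the same grasp; the last joint's range is limited). The gripper opens to 85 mm and grips with 20 to 120 N. Pads are 22 mm wide; open, the fingers measure 114 mm over their backs; the gripper's body (76 mm by 85 mm) begins 54 mm behind the grasp point. The pads swing forward as they close: fully open they stand 13 mm farther back than shut.
Start: joints at [1.254, 0.13, 1.488, -0, 1.523, -0.085], TCP at [0.138, 0.584, 0.198] pointing down, gripper open.
Joint ranges: [-2.96, 2.96], [-0.89, 2.26], [0.02, 2.5], [-1.34, 4.48], [0, 2.73], [-2.66, 2.66]. Speed limits (rad/s): [2.39, 2.39, 2.79, 3.14, 3.14, 3.14].

### API

Orientations are given as [roll, pitch, yaw] about the fixed x, y, z axes, in that order (R = Rz(yaw) Ry(pitch) Rx(roll)).
In Python, from cell import get_obs, snapshot, calibration, sign_off, search_frame, mark_of gives the robot as it stands. The module is installed in compiled form; this text tells all that it offers.
- The arm moves only by the tool play_rows, never from a script. Its argument "plan" is a list of rows, each a list of 6 numbers: the shift along the tool's x, y, z each as a share of 0.3 m, from -1 to 1, then the turn, a rotation vector about the tool's x, y, z each as a share of 90 degrees, from -1 to 1. A call has 1 to 5 rows; each row shifts and turns the commanded pose from where the row before left it, along the tool's axes as they then stand; what a row does not reach is not made up. A row lasts 1/10 s, in which the tool goes at most 50 mm and 8.59 degrees, less where a joint would pass 70% of its speed; a pose out of reach is approached as far as the arm can. A call with a number of a shift or a turn outside -1 to 1 is refused whole. A call with a gripper value outside its range is refused whole. "hand" is the closure, from -1 (fully open) to 1 (shut), set as the call begins (left out, the last holds). The fingers move at their own pace and stop on an object; the grip force is fixed at half the most. Time passes only in rows, so rows that do not move let the fingers close. It gives the time, the measured TCP pose, the force and the opening at its end, in the units of the state.
- get_obs(): the state, without advancing time (a new reading comes with each control period).
- snapshot(name): name is "side" or "top"; returns (picture, depth): 384x512x3 uint8, red, green, blue; 384x512 float32, m along the optical axis (not along the pixel's ray), 0 where there is no reading.
- calibration(name): a dict with "vfov" (degrees; the focal length in pixels is half the picture's height over the tangent of half this angle, whatever the lens; pixels are square), "cx", "cy" (the principal point, pixels), "rvec" (rotation vector, rad) and "tvec" (3), from world to camera coordinates, as OpenCV has them. Camera axes: x right, y down, z forward; pixel columns grow to the right and rows downward; lengths in m; the calibration is good to about 2 mm. A picture is of the moment at which its call begins. calibration takes no time and is no camera call.
- sign_off(): hands the job in, once; it reports no verdict.
Trained networks look in the newest picture that a camera, given by its name, has taken for a name from the list of things; names that differ only in an ending like _2 or _b are one class to them, and where a whole thing is asked for, a point or a joint stands for the part that bears it (a point fixed in the world has none). Each returns a list of dicts, best first, with "conf" (0 to 1); they miss things now and then, are a little off and sometimes report something else, mostly with a low value. They report only what shows in the picture. A call takes as long as a camera call. They do not tell look-alikes from the thing itself.
- search_frame(name, camera): "at" ([x, y, z] in m, in world coordinates, good to about 4 mm: the middle of the surface that is visible of it).
- mark_of(name, camera): "at" ([x, y, z] in m, in world coordinates, good to about 4 mm: a listed point, or the origin of a listed thing).
The state is a dict: "t": time; "qpos": joint angles; "dq": joint speeds; "joint_torque": joint torques, N m; "position": TCP position; "tcp_rot": TCP orientation; "wrist_force": force on the tool from outside, world axes, zero at the start; "moment": the same for the moment, N m; "opening": finger opening in m.
Only numpy, scipy, OpenCV 4.12 (cv2) and the standard library are available. Lean on these libraries where they do the work, as an engineer would, in place of code of your own. Each camera call takes 0.05 s, during which the arm holds its last target.

### The job

Press the red sprung button on the gauge and slide the bar out, away from the tube, until the button pops fully up through the next hole. Then bring the brass die gently up against the blue stop so that it sits on the bed flat and square against it, roughly centred, and let go. Do not force anything, and leave the spare dies and the other things lying about alone.

Things in the scene. Friction and masses are not known exactly. Their poses are not given: they have to be found in the camera images.
- gauge_bed: Aluminium bed plate 540 x 220 x 10 mm, fixed on the bench. x: the way the bar slides out; z up. Origin on the bench under the middle of the fixed dark outer tube (200 long, 40 wide, top 46 mm above the bench); plate from 120 mm behind the origin to 420 mm ahead, 110 mm to each side. The button's neck runs in a slot in the tube's top; square holes in the slot, the next one in a brass strip.
- stop_bar (a joint): How far the inner steel bar, carrying button and blue stop, is slid out of the tube, m: 0 at the start, 0.084 at the end of travel. About 2.5 N friction, 3.5 to 5 N with the button trapped. The next hole, the only other one, is between 0.040 and 0.060, elsewhere each time and not tracked: find it by feel. The button pops up only within 1.5 mm of the hole's middle.
- lock_button (a joint): How far the sprung button is pressed in, m: 0 fully up (in a hole, bar locked), 0.010 fully in. From 0.006 on the bar is free; between holes, let go, it stays trapped at 0.006. Spring 3 N when up, 7 N fully in. Held in, it passes holes without popping: press it, slide 5 to 20 mm off the first hole, stop pressing, then push the cap along the slot (sideways only).
- button_top (a point): Middle of the top of the button's red round cap, 26 mm in diameter and 24 mm tall, 82 mm above the bench when up. Under the cap a thin neck leaves 12 mm free down to the tube's top when up. The cap moves along with the bar (start: 30 mm behind the bed's origin).
- stop_face (a point): Middle of the lower edge of the outer face of the blue stop, which the die is to rest against; axes as the bed's, x points out of the face, towards the die. The stop is a cross bar on the inner bar's end, 12 mm thick, 80 mm wide, 24 mm tall, 2 mm above the bed plate (its top 36 mm above the bench).
- die: Loose brass block 50 (x) x 64 (y) x 22 mm with an upright wooden grip on its middle, 24 (x) x 50 (y) mm, its top 72 mm above the die's underside. Origin in the middle of its underside, on the bed plate 10 mm above the bench. 0.4 to 0.8 kg. Starts 300 to 345 mm ahead of the bed's origin, up to 20 mm aside, turned up to 0.3 rad; its x axis points away from the stop. Dragged by its top it tips.
- spare_die_a: Bystander: small copper block 50 x 30 x 23 mm on the bed, at the left of the tube. Origin under its middle.
- spare_die_b: Bystander: small aluminium block 40 x 34 x 27 mm on the bed, at the right of the tube. Origin under its middle.
- awl: Bystander: awl with a wooden handle, 165 mm long, on the bench.
- edge_paint: Bystander: jar 52 mm in diameter, 90 mm tall, on the bench.
- rivet_cup: Bystander: steel cup 80 mm in diameter, 60 mm tall, on the bench.
- mallet: Bystander: hammer lying on the bench.
- slab: Bystander: pale stone slab 120 x 90 x 30 mm on the bench.
Mind the look-alikes: they are no part of the job. What is meant by the die is not purple, and is the larger of those in its own colour.

How it is judged:
On the way, in this order (a step that is already met when the one before it is completed fails the run):
1. the button is pressed in and the bar is on its way, between the two holes (value of joint lock_button above 0.0045 m and value of joint stop_bar above 0.012 m), for 0.1 s.
2. the button has popped up fully through the next hole (value of joint lock_button below 0.0015 m and value of joint stop_bar above 0.03 m), for 0.2 s.
3. the die sits against the stop, let go (x of die in the frame of stop_face below 0.0275 m and angle between the x axis of die and the x axis of stop_face, either way round below 0.07 rad and contact force between the fingers and die below 0.1 N), for 0.2 s.
At the end, for the whole second after the job is handed in: The button is fully up (within 1.5 mm) in the next hole, the bar locked there; the die stands on the bed with its face against the stop (gap under 2.5 mm, within 0.07 rad of square, centred within 15 mm), at rest and let go (all of step 2 and x of die in the frame of stop_face between 0.02 and 0.0275 m and y of die in the frame of stop_face between -0.015 and 0.015 m and angle between the x axis of die and the x axis of stop_face, either way round below 0.07 rad and angle between die's own z axis and vertical below 0.05 rad and linear speed of die below 0.01 m/s and contact force between the arm and die below 0.1 N and contact force between the arm and lock_button below 0.1 N); the robot touches nothing.
It fails at once if the button cap is squeezed or shoved with more than 40 N (contact force between the arm and lock_button above 40 N).
It fails at once if the die is rammed against the stop with more than 25 N (contact force between die and stop_bar above 25 N).
It fails at once if a bystander is moved by more than 20 mm (distance of any of spare_die_a, spare_die_b, awl, edge_paint, rivet_cup, mallet, slab from where it was at the start of the episode above 0.02 m).
It also fails if it takes over 64 s, if anything falls off the work surface, if the arm or the gripper's body presses on something with over 40 N, if the wrist force passes 120 N, or if a joint passes its speed limit or range.

## Working session

There is one attempt and no reset: what is moved stays moved. The work goes in short steps, Python scripts to look and compute and a tool call to move; the robot and the scene stay as the last step left them, time stands still between calls to the robot, and variables do not carry over. Pictures are saved under pics/ and viewed, and the job is handed in when it is done.

Besides the shell and the picture viewer there is one more tool, called after ">>>" in YAML: its name, and indented under it one key for each argument. play_rows: Moves the arm, as the interface text tells. Its arguments: {"type":"object","properties":{"plan":{"type":"array","items":{"type":"array","items":{"type":"number"}}},"hand":{"type":"number"}},"required":["plan"]}

```bash
mkdir -p pics; cat > h.py <<'E'
import numpy as np,cv2
from cell import *
def shot(n,f):
    p,d=snapshot(n); cv2.imwrite('pics/'+f,p[:,:,::-1]); np.save('pics/%s_d.npy'%n,d); np.save('pics/%s_p.npy'%n,p); return p,d
def cam(n):
    c=calibration(n); f=192/np.tan(np.radians(c['vfov'])/2); K=np.array([[f,0,c['cx']],[0,f,c['cy']],[0,0,1]]); R=cv2.Rodrigues(np.array(c['rvec'],float))[0]; return K,R,np.array(c['tvec'],float)
def cloud(n,d):
    K,R,t=cam(n); v,u=np.mgrid[:384,:512]; P=np.stack([(u-K[0,2])/K[0,0]*d,(v-K[1,2])/K[1,1]*d,d],-1); return (P-t)@R
def proj(n,X):
    K,R,t=cam(n); p=(np.atleast_2d(X)@R.T+t)@K.T; return p[:,:2]/p[:,2:]
E
python3 - <<'E'
from h import *
print(get_obs())
for n in ['top','side']:
    print(calibration(n))
    shot(n,n+'0.png')
    for o in ['gauge_bed','button_top','stop_face','die','spare_die_a']:
        print(n,o,[(np.round(r['at'],3),round(r['conf'],2)) for r in mark_of(o,n)])
E
```

```text
{'t': 0.0, 'qpos': array([ 1.25360436e+00,  1.31172731e-01,  1.48927028e+00,  2.67484208e-06,
        1.52299105e+00, -8.53908610e-02]), 'dq': array([-0.0010909 , -0.00097869, -0.00140029,  0.0004894 ,  0.00020864,
        0.00031513]), 'joint_torque': array([-6.19781931e-04, -5.69379115e+01, -5.00569510e+01, -1.67152994e-04,
        1.39026638e-02, -2.40812699e-05]), 'position': array([0.13762108, 0.58338253, 0.19654251]), 'tcp_rot': array([-3.13975818e+00, -1.59710095e-04,  2.90979127e+00]), 'wrist_force': array([-0.18047415, -0.03771015,  0.1568917 ]), 'moment': array([-0.01107658, -0.02610855, -0.06907855]), 'opening': 0.08556578087316549}
{'vfov': 45.053545569727895, 'cx': 257.4714827107398, 'cy': 193.1135934651242, 'rvec': array([ 2.17983155, -2.15944788,  0.12414075]), 'tvec': array([0.00270757, 0.46450573, 1.54354466])}
top gauge_bed [(array([ 0.546, -0.17 , -0.003]), 0.96)]
top button_top [(array([ 0.55 , -0.2  ,  0.079]), 0.54)]
top stop_face [(array([0.52 , 0.002, 0.011]), 0.74)]
top die [(array([0.491, 0.165, 0.006]), 0.8), (array([ 0.452,  0.301, -0.   ]), 0.72), (array([ 0.638, -0.196,  0.006]), 0.59), (array([0.3  , 0.173, 0.001]), 0.5)]
top spare_die_a [(array([ 0.638, -0.199,  0.004]), 0.54), (array([ 0.456, -0.141,  0.014]), 0.48)]
{'vfov': 48.69542752493359, 'cx': 262.5653914924468, 'cy': 186.2678663917563, 'rvec': array([ 2.13630393, -0.19506137,  0.09754893]), 'tvec': array([-0.46874646,  0.14489227,  1.17945019])}
side gauge_bed [(array([ 0.547, -0.167, -0.   ]), 0.94)]
side button_top [(array([ 0.553, -0.2  ,  0.085]), 0.69)]
side stop_face [(array([0.519, 0.006, 0.013]), 0.97)]
side die [(array([0.3  , 0.171, 0.001]), 0.91), (array([ 0.451,  0.301, -0.   ]), 0.74), (array([0.487, 0.164, 0.012]), 0.6)]
side spare_die_a [(array([ 0.636, -0.201,  0.014]), 0.64), (array([ 0.45 , -0.136,  0.012]), 0.55)]
```

View pics/top0.png

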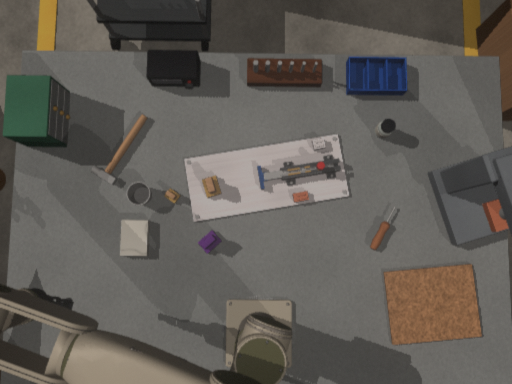

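View pics/side0.png

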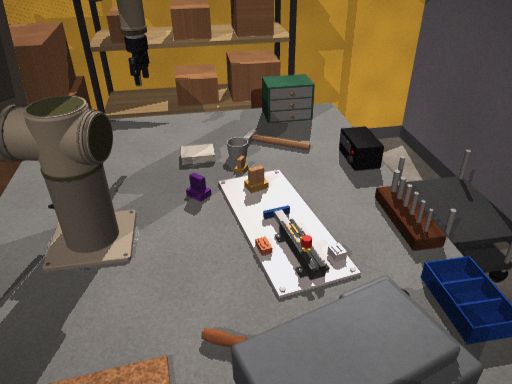

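Top view: the brass die is on the bed at about (211,187). The look-alikes are a small brass block off the bed at (172,196) and a purple one at (209,242). The spares are at (301,197) and (319,144), and the red button is at (321,166). I choose the die on the bed, and next I'll crop in and measure.

```bash
python3 - <<'E'
from h import *
p=np.load('pics/top_p.npy'); d=np.load('pics/top_d.npy')
cv2.imwrite('pics/crop.png',cv2.resize(p[130:260,150:360,::-1],None,fx=3.8,fy=3.8,interpolation=cv2.INTER_CUBIC))
P=cloud('top',d)
hsv=cv2.cvtColor(p,cv2.COLOR_RGB2HSV)
z=P[...,2]
# bed plate: bright low sat within roi
roi=np.zeros(z.shape,bool); roi[130:225,180:355]=1
m=(roi&(z>0.004)&(hsv[...,2]>120)).astype(np.uint8)
print('bed z med',np.median(z[m>0]))
m2=(roi&((hsv[...,2]>130)|(z>0.015))).astype(np.uint8)
m2=cv2.morphologyEx(m2,cv2.MORPH_OPEN,np.ones((5,5)))
cs=max(cv2.findContours(m2,0,2)[0],key=cv2.contourArea)
K,R,t=cam('top')
def back(uv,z):
    uv=np.atleast_2d(uv).astype(float); r=np.c_[(uv-K[:2,2])/K[0,0],np.ones(len(uv))]@R; C=-R.T@t
    s=(z-C[2])/r[:,2]; return C+r*s[:,None]
W=back(cs[:,0],0.01)[:,:2]
r=cv2.minAreaRect((W*1000).astype(np.float32)); print('rect',r); print(cv2.boxPoints(r))
# die points
def top(mask,zl,zh,name):
    q=P[mask&(z>zl)&(z<zh)]; 
    if len(q)>5: print(name,len(q),q.mean(0),cv2.minAreaRect((q[:,:2]*1000).astype(np.float32)))
dr=np.zeros_like(roi); dr[170:203,196:228]=1
for a,b in [(0.024,0.04),(0.07,0.1)]: top(dr,a,b,'die')
top(np.pad(np.ones((20,20),bool),((157,207),(312,180))),0.07,0.1,'btn')
br=(hsv[...,0]>105)&(hsv[...,0]<130)&(hsv[...,1]>120)&roi
top(br,0.028,0.045,'stop')
for c in ['top','side']:
  print(c,'face',mark_of('stop_face',c)[0],mark_of('die',c)[0])
E
```

```text
bed z med 0.011158607014684574
rect ((522.337646484375, -21.941497802734375), (221.2354278564453, 538.970947265625), 10.003677368164062)
[[ 366.58902  224.23131]
 [ 460.2144  -306.5454 ]
 [ 678.0863  -268.11432]
 [ 584.46094  262.6624 ]]
die 158 [0.48126034 0.16130414 0.03186591] ((485.0648498535156, 164.06503295898438), (64.86265563964844, 50.16579818725586), 17.51232147216797)
die 112 [0.48438635 0.16363174 0.08190211] ((484.4097595214844, 163.81558227539062), (50.402462005615234, 23.96795082092285), 17.658653259277344)
btn 53 [ 0.55156464 -0.19882599  0.08171675] ((551.921630859375, -199.09677124023438), (23.922588348388672, 22.72776222229004), 89.63530731201172)
top face {'at': [0.5197, 0.0018, 0.0107], 'conf': 0.74} {'at': [0.4914, 0.1646, 0.0064], 'conf': 0.8}
side face {'at': [0.5192, 0.0065, 0.0129], 'conf': 0.97} {'at': [0.2996, 0.171, 0.0011], 'conf': 0.91}
```

View pics/crop.png

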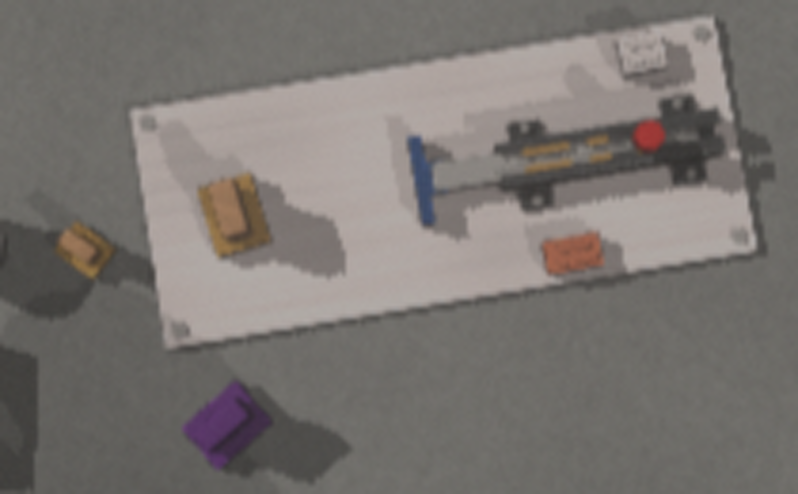

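The measurements agree with the given sizes: bed 539x221 with x axis at 100.0°, die 65x50 with its grip top 82 mm up, and button top at 82 mm. Bed origin is (0.548,-0.170). The die is 340 mm ahead of it, +5 mm aside, turned 7.5°.

```bash
cat >> h.py <<'E'
from scipy.spatial.transform import Rotation as Rn
def plan(xyz,yaw,n,start=None):
    o=get_obs(); p=np.array(o['position']) if start is None else np.array(start[0]); R=Rn.from_euler('xyz',o['tcp_rot']) if start is None else start[1]
    G=Rn.from_euler('xyz',[np.pi,0,yaw]); rv=(R.inv()*G).as_rotvec(); dp=(np.array(xyz)-p)/n
    for i in range(n):
        Ri=R*Rn.from_rotvec(rv*i/n); s=Ri.inv().apply(dp)/0.3; print(list(map(float,np.round(np.r_[s,rv/n/(np.pi/2)],3))))
    return np.array(xyz),G
B0=np.array([.5484,-.1697]); U=np.array([-.1737,.9848]); N=np.array([-.9848,-.1737]); YAW=1.7454
def bed(x,y): return B0+U*x+N*y
def where():
    o=get_obs(); r=o['position'][:2]-B0; F=o['wrist_force']
    print('t',round(o['t'],2),'bed x,y,z mm',np.round([r@U*1e3,r@N*1e3,o['position'][2]*1e3],2),'yaw-bed deg',np.degrees(o['tcp_rot'][2]-YAW).round(2),'F along',(F[:2]@U).round(2),'lat',(F[:2]@N).round(2),'z',F[2].round(2),'open',o['opening'])
E
python3 - <<'E'
from h import *
print(plan([.5525,-.199,.15],YAW,20))
E
```

```text
[-0.097, -0.111, 0.008, 0.0, -0.0, 0.037]
[-0.104, -0.105, 0.008, 0.0, -0.0, 0.037]
[-0.109, -0.099, 0.008, 0.0, -0.0, 0.037]
[-0.115, -0.093, 0.008, 0.0, -0.0, 0.037]
[-0.12, -0.086, 0.008, 0.0, -0.0, 0.037]
[-0.125, -0.079, 0.008, 0.0, -0.0, 0.037]
[-0.129, -0.071, 0.008, 0.0, -0.0, 0.037]
[-0.133, -0.063, 0.008, 0.0, -0.0, 0.037]
[-0.137, -0.056, 0.008, 0.0, -0.0, 0.037]
[-0.14, -0.048, 0.008, 0.0, -0.0, 0.037]
[-0.142, -0.039, 0.008, 0.0, -0.0, 0.037]
[-0.144, -0.031, 0.008, 0.0, -0.0, 0.037]
[-0.146, -0.023, 0.008, 0.0, -0.0, 0.037]
[-0.147, -0.014, 0.008, 0.0, -0.0, 0.037]
[-0.148, -0.005, 0.008, 0.0, -0.0, 0.037]
[-0.148, 0.003, 0.008, 0.0, -0.0, 0.037]
[-0.147, 0.012, 0.008, 0.0, -0.0, 0.037]
[-0.146, 0.02, 0.008, 0.0, -0.0, 0.037]
[-0.145, 0.029, 0.008, 0.0, -0.0, 0.037]
[-0.143, 0.037, 0.008, 0.0, -0.0, 0.037]
(array([ 0.5525, -0.199 ,  0.15  ]), Rotation.from_matrix(array([[-1.73717850e-01,  9.84795465e-01,  1.20602661e-16],
                            [ 9.84795465e-01,  1.73717850e-01,  2.12743009e-17],
                            [ 0.00000000e+00,  1.22464680e-16, -1.00000000e+00]])))
```

>>> play_rows:
  plan:
    - [-0.097,-0.111,0,0,0,0.037]
    - [-0.104,-0.105,0,0,0,0.037]
    - [-0.109,-0.099,0,0,0,0.037]
    - [-0.115,-0.093,0,0,0,0.037]
    - [-0.12,-0.086,0,0,0,0.037]
  hand: 1

```text
t: 1.3
position: [0.2418, 0.3867, 0.1977]
tcp_rot: [3.141, 0.0, 2.617]
wrist_force: [0.9, -0.2, 0.3]
opening: 0.0122
```

>>> play_rows:
  plan:
    - [-0.125,-0.079,0,0,0,0.037]
    - [-0.129,-0.071,0,0,0,0.037]
    - [-0.133,-0.063,0,0,0,0.037]
    - [-0.137,-0.056,0,0,0,0.037]
    - [-0.14,-0.048,0,0,0,0.037]

```text
t: 1.8
position: [0.3455, 0.1909, 0.198]
tcp_rot: [3.14, 0.0, 2.327]
wrist_force: [0.5, 1.0, -0.0]
opening: 0.0001
```

>>> play_rows:
  plan:
    - [-0.142,-0.039,0,0,0,0.037]
    - [-0.144,-0.031,0,0,0,0.037]
    - [-0.146,-0.023,0,0,0,0.037]
    - [-0.147,-0.014,0,0,0,0.037]
    - [-0.148,-0.005,0,0,0,0.037]

```text
t: 2.3
position: [0.4495, -0.0049, 0.198]
tcp_rot: [3.141, 0.0, 2.035]
wrist_force: [0.7, 0.6, 0.5]
opening: -0.0001
```

>>> play_rows:
  plan:
    - [-0.148,0.003,0,0,0,0.037]
    - [-0.147,0.012,0,0,0,0.037]
    - [-0.146,0.02,0,0,0,0.037]
    - [-0.145,0.029,0,0,0,0.037]
    - [-0.143,0.037,0,0,0,0.037]

```text
t: 2.8
position: [0.5535, -0.2005, 0.1976]
tcp_rot: [3.141, 0.0, 1.745]
wrist_force: [1.4, 0.7, 1.1]
opening: -0.0001
```

```bash
python3 - <<'E'
from h import *
where()
plan([.5525,-.199,.10],YAW,4)
E
```

```text
t 2.8 bed x,y,z mm [-31.27   0.32 197.63] yaw-bed deg -0.04 F along 0.48 lat -1.48 z 1.09 open -0.00011642011883003324
[0.001, -0.001, 0.081, 0.0, 0.0, -0.0]
[0.001, -0.001, 0.081, 0.0, 0.0, -0.0]
[0.001, -0.001, 0.081, 0.0, 0.0, -0.0]
[0.001, -0.001, 0.081, 0.0, 0.0, -0.0]
```

>>> play_rows:
  plan:
    - [0,0,0.08,0,0,0]
    - [0,0,0.08,0,0,0]
    - [0,0,0.08,0,0,0]
    - [0,0,0.07,0,0,0]
    - [0,0,0.04,0,0,0]

```text
t: 3.3
position: [0.5517, -0.1982, 0.0903]
tcp_rot: [-3.139, -0.002, 1.747]
wrist_force: [-0.0, -0.1, -0.4]
opening: 0.0001
```

>>> play_rows:
  plan:
    - [0,0,0.01,0,0,0]
    - [0,0,0,0,0,0]

```text
t: 3.5
position: [0.5529, -0.1987, 0.0898]
tcp_rot: [-3.141, -0.0, 1.747]
wrist_force: [0.2, -0.3, 0.2]
opening: 0.0
```

```bash
python3 - <<'E'
from h import *
where()
E
```

```text
t 3.5 bed x,y,z mm [-29.32   0.65  89.8 ] yaw-bed deg 0.12 F along -0.33 lat -0.14 z 0.19 open 1.6815693415465215e-05
```

>>> play_rows:
  plan:
    - [0,0,0.02,0,0,0]
    - [0,0,0.01,0,0,0]
    - [0,0,0.01,0,0,0]
    - [0,0,0.007,0,0,0]
    - [0,0,0,0,0,0]

```text
t: 4.0
position: [0.5526, -0.1986, 0.0752]
tcp_rot: [-3.141, -0.0, 1.747]
wrist_force: [0.8, 0.2, -0.3]
opening: 0.0001
```

>>> play_rows:
  plan:
    - [0,0,0.005,0,0,0]
    - [0,0,0,0,0,0]

```text
t: 4.2
position: [0.5528, -0.1986, 0.0739]
tcp_rot: [-3.142, -0.0, 1.747]
wrist_force: [-0.4, -0.1, 0.8]
opening: -0.0003
```

```bash
python3 - <<'E'
from h import *
p,d=shot('side','a.png')
where()
u,v=proj('side',np.r_[bed(-30,0),.08])[0].astype(int); print(u,v)
cv2.imwrite('pics/a1.png',cv2.resize(p[v-80:v+60,u-90:u+90,::-1],None,fx=4,fy=4,interpolation=cv2.INTER_CUBIC))
E
```

```text
t 4.25 bed x,y,z mm [-29.28   0.71  73.98] yaw-bed deg 0.12 F along 0.05 lat -0.23 z -0.73 open 0.00044484624568179825
65 -101Traceback (most recent call last):
  File "<stdin>", line 5, in <module>
cv2.error: OpenCV(4.12.0) /io/opencv/modules/imgproc/src/resize.cpp:4208: error: (-215:Assertion failed) !ssize.empty() in function 'resize'
```

```bash
python3 - <<'E'
from h import *
X=np.r_[bed(-30,0),.08]
for n in ['top','side']:
    K,R,t=cam(n); print(n,proj(n,X),-R.T@t,R@X+t, calibration(n))
d=np.load('pics/side_d.npy');print(d[241,306],cloud('side',d)[241,306])
E
```

```text
top [[6308.40787058 -819.30242446]] [0.29662964 0.01746829 1.58430071] [29.76670202 -4.98043344  2.27725325] {'vfov': 45.053545569727895, 'cx': 257.4714827107398, 'cy': 193.1135934651242, 'rvec': array([ 2.17983155, -2.15944788,  0.12414075]), 'tvec': array([0.00270757, 0.46450573, 1.54354466])}
side [[  65.96036951 -101.04320022]] [ 0.3038154  -0.98227493  0.75805801] [ 10.47889449  15.31345599 -22.61434917] {'vfov': 48.69542752493359, 'cx': 262.5653914924468, 'cy': 186.2678663917563, 'rvec': array([ 2.13630393, -0.19506137,  0.09754893]), 'tvec': array([-0.46874646,  0.14489227,  1.17945019])}
1.0417745 [ 0.54719154 -0.21060225  0.07981289]
```

View pics/a.png

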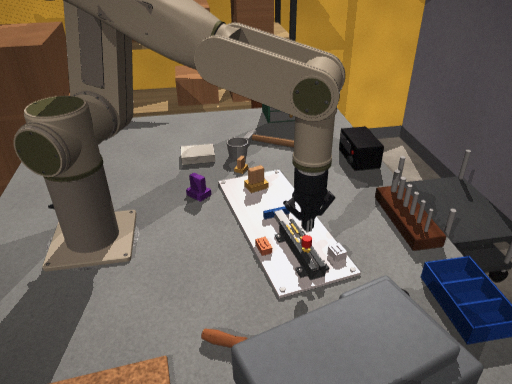

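```bash
python3 - <<'E'
from h import *
p=np.load('pics/side_p.npy')
cv2.imwrite('pics/a1.png',cv2.resize(p[180:290,230:370,::-1],None,fx=5.4,fy=5.4,interpolation=cv2.INTER_CUBIC))
print(proj('side',[[.5528,-.1986,.074],[.552,-.199,.082]]))
E
```

```text
[[306.80368766 239.44521761]
 [306.69550802 237.09177365]]
```

View pics/a1.png

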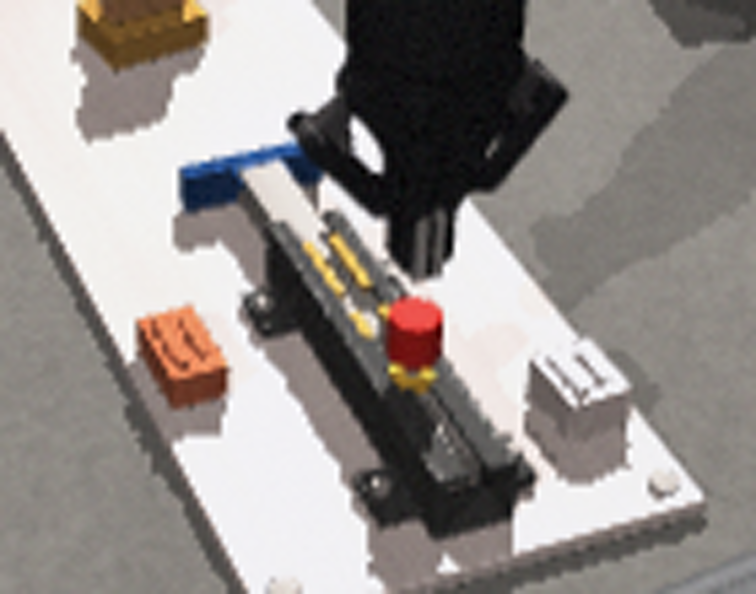

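```bash
python3 - <<'E'
from h import *
d=np.load('pics/side_d.npy');P=cloud('side',d)
for u,v in [(306,238),(306,244),(308,229),(305,227),(311,227),(308,222)]: print(u,v,P[v,u].round(4))
print(get_obs()['position'],get_obs()['qpos'])
E
```

```text
306 238 [ 0.5502 -0.1996  0.0798]
306 244 [ 0.5473 -0.2119  0.0713]
308 229 [ 0.5503 -0.2104  0.1167]
305 227 [ 0.5438 -0.2063  0.1206]
311 227 [ 0.5577 -0.21    0.1214]
308 222 [ 0.5486 -0.2124  0.1397]
[ 0.55279102 -0.19865773  0.0739816 ] [-4.32257226e-01  1.87451072e-01  1.65581340e+00 -2.51420230e-05
  1.29838538e+00 -6.08875764e-01]
```

```bash
python3 - <<'E'
from h import *
print(proj('side',[[.1376,.5834,.1965],[.1376,.5834,.2265]]))
p=cv2.imread('pics/side0.png'); cv2.imwrite('pics/a2.png',cv2.resize(p[30:110,90:190],None,fx=6,fy=6,interpolation=cv2.INTER_CUBIC))
E
```

```text
[[144.56660759  93.4232086 ]
 [143.28480754  85.5966434 ]]
```

View pics/a2.png

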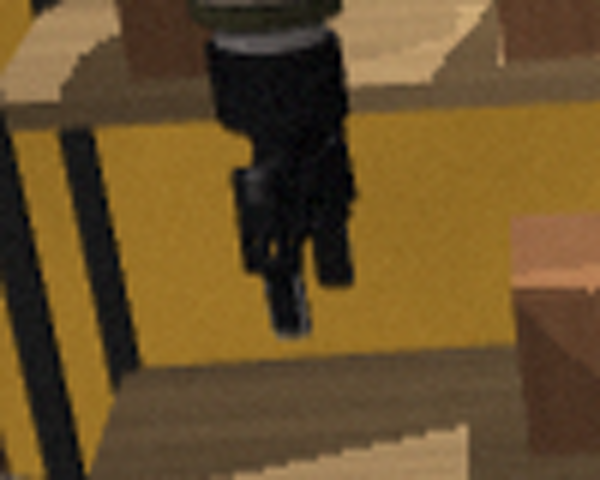

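The image and the lack of force agree: the real fingertips sit about 30 mm above the reported TCP. I'll go down by feel.

>>> play_rows:
  plan:
    - [0,0,0.015,0,0,0]
    - [0,0,0.01,0,0,0]
    - [0,0,0.01,0,0,0]
    - [0,0,0.006,0,0,0]
    - [0,0,0,0,0,0]

```text
t: 4.75
position: [0.5525, -0.1985, 0.0612]
tcp_rot: [-3.141, -0.0, 1.747]
wrist_force: [-0.2, 0.2, 0.4]
opening: -0.0001
```

>>> play_rows:
  plan:
    - [0,0,0.006,0,0,0]
    - [0,0,0.006,0,0,0]
    - [0,0,0,0,0,0]

```text
t: 5.05
position: [0.5526, -0.1986, 0.0578]
tcp_rot: [-3.141, -0.0, 1.747]
wrist_force: [0.6, -0.2, -0.0]
opening: 0.0001
```

>>> play_rows:
  plan:
    - [0,0,0.006,0,0,0]
    - [0,0,0.006,0,0,0]
    - [0,0,0,0,0,0]

```text
t: 5.35
position: [0.5526, -0.1986, 0.0541]
tcp_rot: [-3.141, -0.0, 1.747]
wrist_force: [-0.4, -0.5, -0.5]
opening: -0.0002
```

```bash
python3 - <<'E'
from h import *
where()
p,d=shot('side','b.png');P=cloud('side',d)
cv2.imwrite('pics/b1.png',cv2.resize(p[180:290,230:370,::-1],None,fx=5.4,fy=5.4,interpolation=cv2.INTER_CUBIC))
for v in range(226,246,2): print(v,P[v,308].round(4))
E
```

```text
t 5.35 bed x,y,z mm [-29.15   0.92  54.1 ] yaw-bed deg 0.12 F along -0.46 lat 0.46 z -0.48 open -0.00020441601605238234
226 [ 0.5494 -0.212   0.1272]
228 [ 0.5492 -0.2134  0.1223]
230 [ 0.5503 -0.211   0.1141]
232 [ 0.551  -0.2099  0.1069]
234 [ 0.552 -0.208  0.099]
236 [ 0.5518 -0.2094  0.0939]
238 [ 0.5554 -0.1994  0.0789]
240 [ 0.5528 -0.2085  0.0804]
242 [ 0.5519 -0.2124  0.0774]
244 [ 0.5525 -0.2116  0.0702]
```

View pics/b1.png

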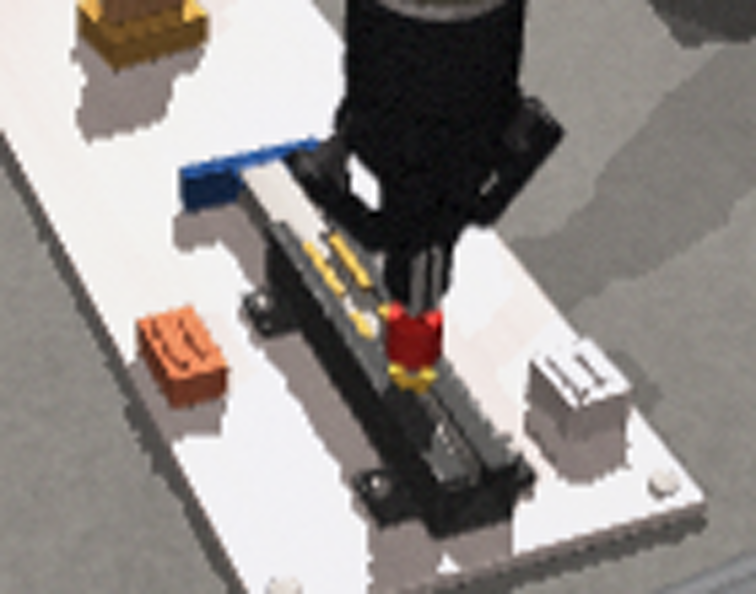

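The tips are now just above the cap, at about (415,310) in the crop. I'll step on down.

>>> play_rows:
  plan:
    - [0,0,0.006,0,0,0]
    - [0,0,0,0,0,0]

```text
t: 5.6
position: [0.5527, -0.1986, 0.0524]
tcp_rot: [-3.141, -0.0, 1.747]
wrist_force: [-0.0, 0.3, -0.4]
opening: 0.0001
```

>>> play_rows:
  plan:
    - [0,0,0.006,0,0,0]
    - [0,0,0,0,0,0]

```text
t: 5.8
position: [0.5526, -0.1986, 0.0506]
tcp_rot: [-3.141, -0.0, 1.747]
wrist_force: [-0.1, 0.2, 0.4]
opening: 0.0001
```

>>> play_rows:
  plan:
    - [0,0,0.006,0,0,0]
    - [0,0,0,0,0,0]

```text
t: 6.0
position: [0.5526, -0.1986, 0.0488]
tcp_rot: [-3.141, -0.0, 1.747]
wrist_force: [-0.5, -0.7, -0.1]
opening: 0.0002
```

>>> play_rows:
  plan:
    - [0,0,0.006,0,0,0]
    - [0,0,0,0,0,0]

```text
t: 6.2
position: [0.553, -0.1987, 0.0474]
tcp_rot: [3.141, 0.0, 1.747]
wrist_force: [-1.2, -0.2, 3.3]
opening: 0.0001
```

Contact is at TCP reading 48, a tip offset of about +34 mm. Pressing in.

>>> play_rows:
  plan:
    - [0,0,0.01,0,0,0]
    - [0,0,0.01,0,0,0]
    - [0,0,0.007,0,0,0]
    - [0,0,0,0,0,0]

```text
t: 6.6
position: [0.5532, -0.1988, 0.0393]
tcp_rot: [3.141, 0.0, 1.747]
wrist_force: [-0.8, 0.1, 6.1]
opening: 0.0001
```

>>> play_rows:
  plan:
    - [0,0,0.005,0,0,0]
    - [0,0,0,0,0,0]

```text
t: 6.8
position: [0.5532, -0.1988, 0.0383]
tcp_rot: [3.141, 0.001, 1.747]
wrist_force: [-1.7, 0.1, 8.4]
opening: 0.0
```

>>> play_rows:
  plan:
    - [0,0,0.003,0,0,0]
    - [0,0,0,0,0,0]

```text
t: 7.0
position: [0.5534, -0.1989, 0.0382]
tcp_rot: [3.141, 0.001, 1.748]
wrist_force: [-4.9, 2.5, 14.0]
opening: -0.0001
```

>>> play_rows:
  plan:
    - [0.005,0,0,0,0,0]
    - [0.005,0,0,0,0,0]
    - [0,0,0,0,0,0]

```text
t: 7.3
position: [0.5531, -0.1969, 0.0383]
tcp_rot: [3.14, 0.002, 1.747]
wrist_force: [-3.8, -3.1, 11.6]
opening: 0.0001
```

```bash
python3 - <<'E'
from h import *
where()
E
```

```text
t 7.3 bed x,y,z mm [-27.62   0.14  38.26] yaw-bed deg 0.11 F along -2.38 lat 4.25 z 11.57 open 0.00010958853983942846
```

>>> play_rows:
  plan:
    - [0.008,0,0,0,0,0]
    - [0.01,0,0,0,0,0]
    - [0.01,0,0,0,0,0]
    - [0.01,0,0,0,0,0]
    - [0,0,0,0,0,0]

```text
t: 7.8
position: [0.551, -0.1855, 0.0383]
tcp_rot: [3.14, 0.002, 1.747]
wrist_force: [-3.8, -1.0, 12.0]
opening: -0.0002
```

```bash
python3 - <<'E'
from h import *
where()
p,d=shot('side','c.png')
cv2.imwrite('pics/c1.png',cv2.resize(p[180:290,230:370,::-1],None,fx=5.4,fy=5.4,interpolation=cv2.INTER_CUBIC))
E
```

```text
t 7.8 bed x,y,z mm [-16.01   0.16  38.25] yaw-bed deg 0.11 F along -0.37 lat 3.96 z 11.97 open -0.000216927218315209
```

View pics/c1.png

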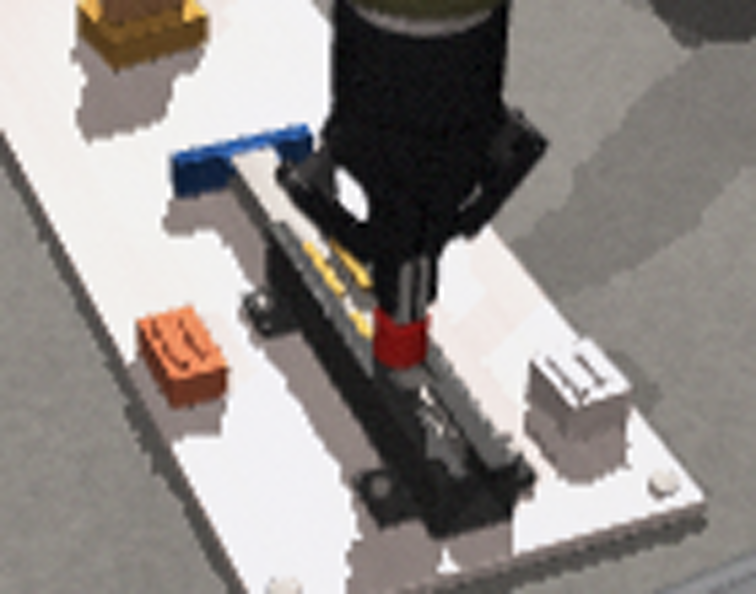

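The cap went down and the bar moved along, with the stop about 13 mm out. Now I'll lift, go behind the cap and lower beside it.

>>> play_rows:
  plan:
    - [0,0,-0.02,0,0,0]
    - [0,0,-0.03,0,0,0]
    - [0,0,-0.03,0,0,0]
    - [-0.02,0,0,0,0,0]
    - [-0.04,0,0,0,0,0]

```text
t: 8.35
position: [0.5536, -0.2022, 0.0609]
tcp_rot: [3.141, 0.0, 1.748]
wrist_force: [0.0, 0.4, 0.2]
opening: 0.0001
```

>>> play_rows:
  plan:
    - [-0.04,0,0,0,0,0]
    - [-0.013,0,0,0,0,0]
    - [0,0,0,0,0,0]

```text
t: 8.65
position: [0.556, -0.2189, 0.0603]
tcp_rot: [-3.141, -0.0, 1.746]
wrist_force: [-0.6, 0.1, -0.6]
opening: -0.0
```

```bash
python3 - <<'E'
from h import *
where()
p,d=shot('side','d.png')
cv2.imwrite('pics/d1.png',cv2.resize(p[180:290,230:370,::-1],None,fx=5.4,fy=5.4,interpolation=cv2.INTER_CUBIC))
hsv=cv2.cvtColor(p,cv2.COLOR_RGB2HSV);P=cloud('side',d)
m=((hsv[...,0]<6)|(hsv[...,0]>174))&(hsv[...,1]>170); m[:200]=0;m[265:]=0;m[:,:285]=0;m[:,330:]=0
q=P[m]; r=(q[:,:2]-B0)*1e3; a=r@U; print('red bed x',a.min(),a.max(),'y',(r@N).min(),(r@N).max(),'z',np.percentile(q[:,2],[2,50,98]))
E
```

```text
t 8.65 bed x,y,z mm [-49.74   1.07  60.28] yaw-bed deg 0.04 F along 0.19 lat 0.52 z -0.56 open -4.795424401446395e-05
red bed x -56.72733582339423 -8.939048521335055 y -5.086720004856472 16.423554493513183 z [0.05197476 0.06791239 0.08230298]
```

View pics/d1.png

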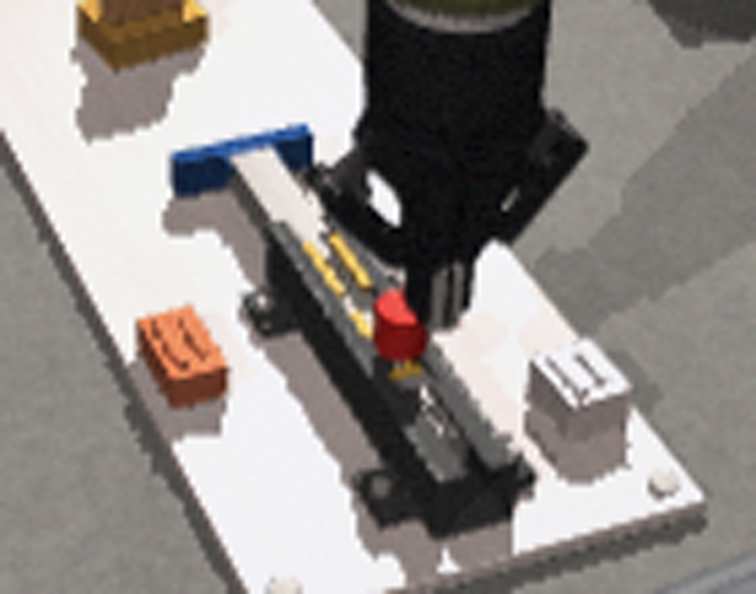

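The cap is trapped low at about 76 mm and the fingers are in front of it on the camera side. I'll lower behind it to tip height 59 mm.

>>> play_rows:
  plan:
    - [0,0,0.03,0,0,0]
    - [0,0,0.03,0,0,0]
    - [0,0,0.03,0,0,0]
    - [0,0,0.025,0,0,0]
    - [0,0,0,0,0,0]

```text
t: 9.2
position: [0.5549, -0.217, 0.0242]
tcp_rot: [-3.139, -0.002, 1.748]
wrist_force: [-0.2, -0.1, -1.0]
opening: 0.0001
```

>>> play_rows:
  plan:
    - [0.006,0,0,0,0,0]
    - [0.006,0,0,0,0,0]
    - [0.006,0,0,0,0,0]
    - [0.003,0,0,0,0,0]
    - [0,0,0,0,0,0]

```text
t: 9.7
position: [0.5553, -0.2116, 0.0266]
tcp_rot: [3.141, 0.0, 1.748]
wrist_force: [0.5, -0.4, -1.0]
opening: -0.0
```

```bash
python3 - <<'E'
from h import *
where()
p,d=shot('side','e.png')
cv2.imwrite('pics/e1.png',cv2.resize(p[180:290,230:370,::-1],None,fx=5.4,fy=5.4,interpolation=cv2.INTER_CUBIC))
E
```

```text
t 9.7 bed x,y,z mm [-42.43   0.46  26.63] yaw-bed deg 0.13 F along -0.51 lat -0.38 z -0.96 open -1.934931352002016e-05
```

View pics/e1.png

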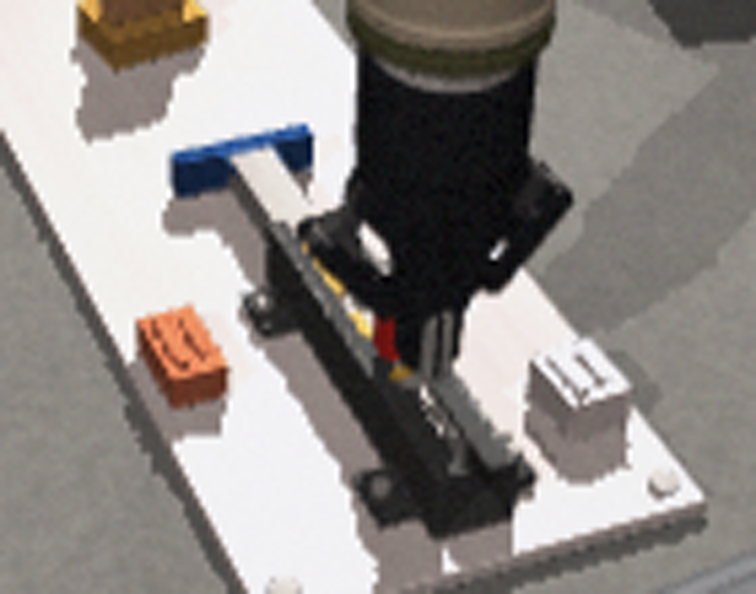

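Fingers are right behind the cap at (430,370). Pushing along.

>>> play_rows:
  plan:
    - [0.007,0,0,0,0,0]
    - [0.007,0,0,0,0,0]
    - [0.007,0,0,0,0,0]
    - [0.0,0,0,0,0,0]

```text
t: 10.15
position: [0.5542, -0.2059, 0.0265]
tcp_rot: [3.141, 0.001, 1.747]
wrist_force: [0.4, -3.9, -0.4]
opening: -0.0
```

>>> play_rows:
  plan:
    - [0.007,0,0,0,0,0]
    - [0.007,0,0,0,0,0]
    - [0.007,0,0,0,0,0]
    - [0.0,0,0,0,0,0]

```text
t: 10.55
position: [0.553, -0.1996, 0.0265]
tcp_rot: [3.141, 0.001, 1.747]
wrist_force: [0.3, -4.2, -0.6]
opening: 0.0
```

```bash
python3 - <<'E'
from h import *
where()
E
```

```text
t 10.55 bed x,y,z mm [-30.24   0.62  26.46] yaw-bed deg 0.11 F along -4.15 lat 0.42 z -0.62 open 8.369275312763094e-06
```

>>> play_rows:
  plan:
    - [0.007,0,0,0,0,0]
    - [0.007,0,0,0,0,0]
    - [0.007,0,0,0,0,0]
    - [0.007,0,0,0,0,0]
    - [0.0,0,0,0,0,0]

```text
t: 11.05
position: [0.5515, -0.1911, 0.0264]
tcp_rot: [3.141, 0.0, 1.747]
wrist_force: [1.1, -3.8, 0.8]
opening: 0.0
```

>>> play_rows:
  plan:
    - [0.004,0,0,0,0,0]
    - [0.004,0,0,0,0,0]
    - [0.0,0,0,0,0,0]

```text
t: 11.35
position: [0.5511, -0.1888, 0.0264]
tcp_rot: [3.141, 0.0, 1.747]
wrist_force: [0.9, -3.5, 0.1]
opening: 0.0002
```

>>> play_rows:
  plan:
    - [0.004,0,0,0,0,0]
    - [0.004,0,0,0,0,0]
    - [0.0,0,0,0,0,0]

```text
t: 11.65
position: [0.5507, -0.1864, 0.0264]
tcp_rot: [3.141, 0.0, 1.747]
wrist_force: [1.7, -3.6, 0.0]
opening: -0.0001
```

```bash
python3 - <<'E'
from h import *
where()
p,d=shot('side','f.png')
cv2.imwrite('pics/f1.png',cv2.resize(p[180:290,230:370,::-1],None,fx=5.4,fy=5.4,interpolation=cv2.INTER_CUBIC))
E
```

```text
t 11.65 bed x,y,z mm [-16.84   0.65  26.4 ] yaw-bed deg 0.11 F along -3.87 lat -1.02 z 0.05 open -9.182975462338046e-05
```

View pics/f1.png

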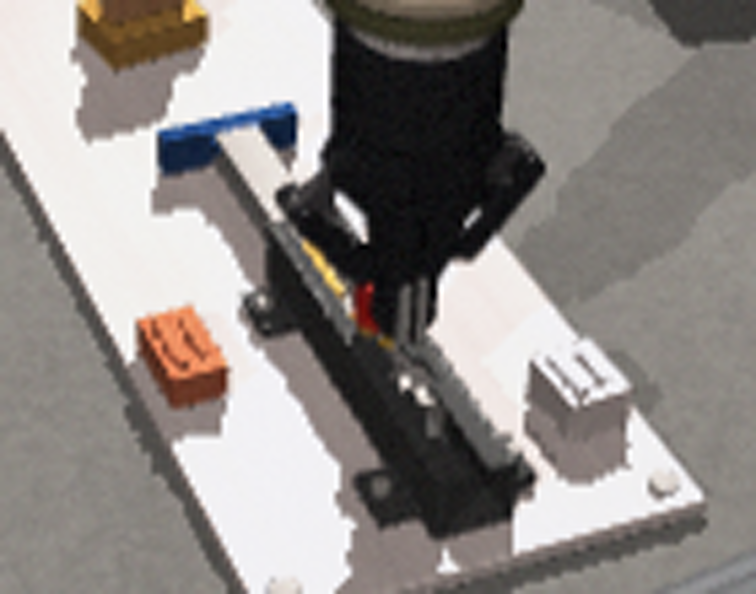

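Sliding well, with a steady 3.9 N. I'll continue in small steps and stop when the force rises.

>>> play_rows:
  plan:
    - [0.003,0,0,0,0,0]
    - [0.003,0,0,0,0,0]
    - [0.0,0,0,0,0,0]

```text
t: 12.0
position: [0.5504, -0.1845, 0.0264]
tcp_rot: [3.141, 0.0, 1.747]
wrist_force: [0.9, -3.9, 0.5]
opening: 0.0002
```

>>> play_rows:
  plan:
    - [0.003,0,0,0,0,0]
    - [0.003,0,0,0,0,0]
    - [0.0,0,0,0,0,0]

```text
t: 12.3
position: [0.55, -0.1827, 0.0264]
tcp_rot: [3.141, 0.0, 1.747]
wrist_force: [1.0, -5.0, -0.0]
opening: 0.0001
```

>>> play_rows:
  plan:
    - [0.003,0,0,0,0,0]
    - [0.003,0,0,0,0,0]
    - [0.0,0,0,0,0,0]

```text
t: 12.6
position: [0.5497, -0.1809, 0.0264]
tcp_rot: [3.141, -0.0, 1.747]
wrist_force: [1.1, -4.6, 0.5]
opening: 0.0001
```

>>> play_rows:
  plan:
    - [0.003,0,0,0,0,0]
    - [0.003,0,0,0,0,0]
    - [0.0,0,0,0,0,0]

```text
t: 12.9
position: [0.5494, -0.179, 0.0264]
tcp_rot: [3.141, -0.0, 1.747]
wrist_force: [1.3, -3.5, 0.6]
opening: 0.0002
```

>>> play_rows:
  plan:
    - [0.003,0,0,0,0,0]
    - [0.003,0,0,0,0,0]
    - [0.0,0,0,0,0,0]

```text
t: 13.2
position: [0.549, -0.1772, 0.0263]
tcp_rot: [3.142, -0.0, 1.748]
wrist_force: [0.5, -2.8, 1.5]
opening: 0.0002
```

>>> play_rows:
  plan:
    - [0.003,0,0,0,0,0]
    - [0.0,0,0,0,0,0]

```text
t: 13.4
position: [0.5489, -0.1763, 0.0263]
tcp_rot: [3.142, -0.0, 1.748]
wrist_force: [0.5, -2.1, 1.0]
opening: -0.0002
```

```bash
python3 - <<'E'
from h import *
where()
p,d=shot('side','g.png')
cv2.imwrite('pics/g1.png',cv2.resize(p[180:290,230:370,::-1],None,fx=5.4,fy=5.4,interpolation=cv2.INTER_CUBIC))
E
```

```text
t 13.4 bed x,y,z mm [-6.62  0.69 26.31] yaw-bed deg 0.12 F along -2.16 lat -0.09 z 1.01 open -0.00023241779392239772
```

View pics/g1.png

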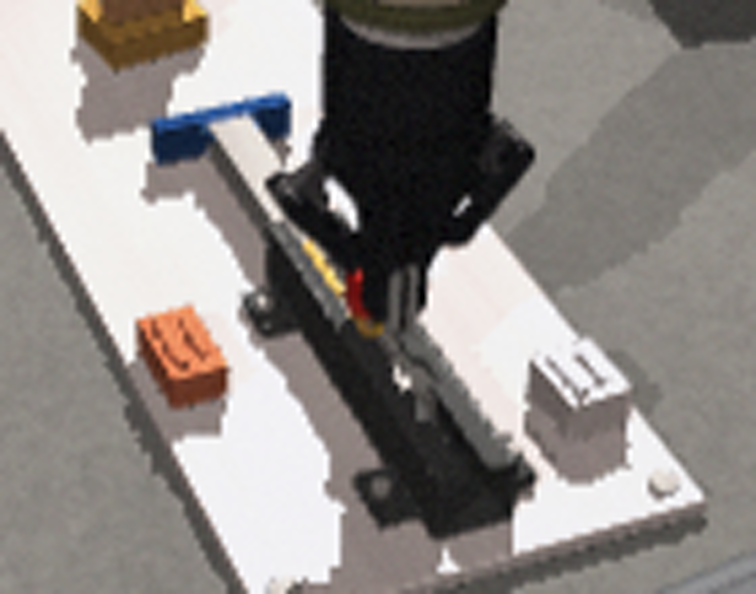

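The yellow neck shows more and the friction fell, so it has probably popped. I'll check for a lock with small steps.

>>> play_rows:
  plan:
    - [0.003,0,0,0,0,0]
    - [0.0,0,0,0,0,0]

```text
t: 13.65
position: [0.5487, -0.1755, 0.0263]
tcp_rot: [3.142, -0.0, 1.747]
wrist_force: [2.2, -3.3, 1.4]
opening: 0.0001
```

>>> play_rows:
  plan:
    - [0.002,0,0,0,0,0]
    - [0.0,0,0,0,0,0]

```text
t: 13.85
position: [0.5486, -0.175, 0.0263]
tcp_rot: [3.142, 0.0, 1.747]
wrist_force: [1.4, -4.5, 1.3]
opening: -0.0002
```

>>> play_rows:
  plan:
    - [0.002,0,0,0,0,0]
    - [0.0,0,0,0,0,0]

```text
t: 14.05
position: [0.5485, -0.1744, 0.0263]
tcp_rot: [3.142, 0.0, 1.747]
wrist_force: [0.7, -3.5, 2.0]
opening: 0.0001
```

>>> play_rows:
  plan:
    - [0.002,0,0,0,0,0]
    - [0.0,0,0,0,0,0]

```text
t: 14.25
position: [0.5484, -0.1738, 0.0263]
tcp_rot: [-3.142, -0.0, 1.747]
wrist_force: [1.2, -3.7, 0.9]
opening: 0.0001
```

```bash
python3 - <<'E'
from h import *
where()
for n in ['side','top']:
    p,d=shot(n,'h_%s.png'%n)
    hsv=cv2.cvtColor(p,cv2.COLOR_RGB2HSV);P=cloud(n,d)
    r=(P[...,:2]-B0)*1e3; a=r@U;b=r@N
    m=(hsv[...,0]>105)&(hsv[...,0]<130)&(hsv[...,1]>120)&(a>120)&(a<290)&(abs(b)<60)
    print(n,'stop',m.sum(),np.percentile(a[m],[5,50,95]),np.percentile(b[m],[1,99]),P[...,2][m].max())
    m=((hsv[...,0]<8)|(hsv[...,0]>172))&(hsv[...,1]>150)&(a>-60)&(a<90)&(abs(b)<25)
    print('red',m.sum(), np.percentile(a[m],[1,50,99]),np.percentile(P[...,2][m],[1,50,99]) if m.sum() else '')
    if n=='side': cv2.imwrite('pics/h1.png',cv2.resize(p[200:270,270:340,::-1],None,fx=8,fy=8,interpolation=cv2.INTER_CUBIC))
E
```

```text
t 14.25 bed x,y,z mm [-3.99  0.73 26.31] yaw-bed deg 0.12 F along -3.87 lat -0.56 z 0.9 open 5.6625526407292994e-05
side stop 123 [210.46087701 214.71304769 222.83460737] [-34.93582478  42.1392733 ] 0.03707869481105992
red 26 [-0.49614212 13.53881661 20.23716699] [0.05199345 0.06428027 0.07494129]Traceback (most recent call last):
  File "<stdin>", line 8, in <module>
    return _quantile_unchecked(
        a, q, axis, out, overwrite_input, method, keepdims, weights)
    return _ureduce(a,
                    func=_quantile_ureduce_func,
    ...<5 lines>...
                    overwrite_input=overwrite_input,
                    method=method)
    r = func(a, **kwargs)
    result = _quantile(arr,
                       quantiles=q,
    ...<2 lines>...
                       out=out,
                       weights=wgt)
    slices_having_nans = np.isnan(arr[-1, ...])
                                  ~~~^^^^^^^^^
IndexError: index -1 is out of bounds for axis 0 with size 0
```

View pics/h1.png

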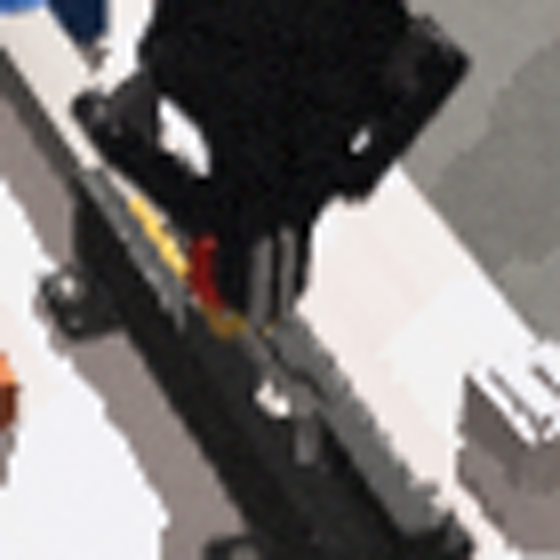

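The cap spans z 52–75, so it is still trapped; the bar is at about 48–50 mm. Keep going.

>>> play_rows:
  plan:
    - [0.003,0,0,0,0,0]
    - [0.003,0,0,0,0,0]
    - [0.0,0,0,0,0,0]

```text
t: 14.65
position: [0.548, -0.1718, 0.0263]
tcp_rot: [-3.141, -0.0, 1.747]
wrist_force: [0.9, -2.1, 0.7]
opening: -0.0
```

>>> play_rows:
  plan:
    - [0.003,0,0,0,0,0]
    - [0.002,0,0,0,0,0]
    - [0.0,0,0,0,0,0]

```text
t: 14.95
position: [0.5477, -0.1703, 0.0262]
tcp_rot: [-3.141, -0.0, 1.748]
wrist_force: [1.0, -2.7, 1.7]
opening: 0.0001
```

>>> play_rows:
  plan:
    - [0.003,0,0,0,0,0]
    - [0.002,0,0,0,0,0]
    - [0.0,0,0,0,0,0]

```text
t: 15.25
position: [0.5475, -0.1692, 0.0263]
tcp_rot: [-3.141, 0.0, 1.747]
wrist_force: [0.7, -3.7, 0.9]
opening: 0.0004
```

>>> play_rows:
  plan:
    - [0.003,0,0,0,0,0]
    - [0.002,0,0,0,0,0]
    - [0.0,0,0,0,0,0]

```text
t: 15.55
position: [0.5472, -0.1676, 0.0263]
tcp_rot: [-3.141, -0.0, 1.747]
wrist_force: [0.8, -3.2, 1.0]
opening: -0.0001
```

```bash
python3 - <<'E'
from h import *
where()
for n in ['side']:
    p,d=shot(n,'i_%s.png'%n)
    hsv=cv2.cvtColor(p,cv2.COLOR_RGB2HSV);P=cloud(n,d)
    r=(P[...,:2]-B0)*1e3; a=r@U;b=r@N
    m=(hsv[...,0]>105)&(hsv[...,0]<130)&(hsv[...,1]>120)&(a>120)&(a<290)&(abs(b)<60)
    print(n,'stop',m.sum(),np.percentile(a[m],[5,50,95]),np.percentile(b[m],[1,99]),P[...,2][m].max())
    m=((hsv[...,0]<8)|(hsv[...,0]>172))&(hsv[...,1]>150)&(a>-60)&(a<90)&(abs(b)<25)
    print('red',m.sum(), np.percentile(a[m],[1,50,99]),np.percentile(P[...,2][m],[1,50,99]) if m.sum() else '')
    if n=='side': cv2.imwrite('pics/i1.png',cv2.resize(p[200:270,270:340,::-1],None,fx=8,fy=8,interpolation=cv2.INTER_CUBIC))
E
```

```text
t 15.55 bed x,y,z mm [ 2.32  0.81 26.29] yaw-bed deg 0.12 F along -3.32 lat -0.2 z 1.01 open -8.598812299039013e-05
side stop 126 [216.48037502 221.15213719 228.36018652] [-33.80575434  42.74447382] 0.035842350075172794
red 22 [ 4.00201645 20.60110302 25.89165656] [0.0528256  0.06802476 0.08129795]
```

View pics/i1.png

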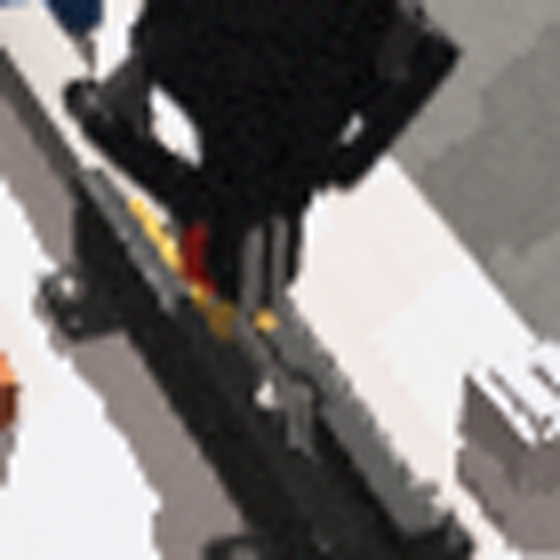

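>>> play_rows:
  plan:
    - [0.003,0,0,0,0,0]
    - [0.002,0,0,0,0,0]
    - [0.0,0,0,0,0,0]

```text
t: 15.9
position: [0.5469, -0.1658, 0.0262]
tcp_rot: [-3.142, -0.001, 1.748]
wrist_force: [0.7, -1.8, 2.0]
opening: 0.0001
```

>>> play_rows:
  plan:
    - [0.003,0,0,0,0,0]
    - [0.002,0,0,0,0,0]
    - [0.0,0,0,0,0,0]

```text
t: 16.2
position: [0.5467, -0.1644, 0.0262]
tcp_rot: [-3.142, -0.0, 1.748]
wrist_force: [0.1, -2.5, 1.8]
opening: 0.0
```

>>> play_rows:
  plan:
    - [0.003,0,0,0,0,0]
    - [0.002,0,0,0,0,0]
    - [0.0,0,0,0,0,0]

```text
t: 16.5
position: [0.5464, -0.1632, 0.0262]
tcp_rot: [-3.142, 0.0, 1.747]
wrist_force: [0.8, -2.5, 0.7]
opening: 0.0001
```

```bash
cat >> h.py <<'E'
def chk(tag):
    where(); n='side'
    p,d=shot(n,tag+'_side.png')
    hsv=cv2.cvtColor(p,cv2.COLOR_RGB2HSV);P=cloud(n,d)
    r=(P[...,:2]-B0)*1e3; a=r@U;b=r@N
    m=(hsv[...,0]>105)&(hsv[...,0]<130)&(hsv[...,1]>120)&(a>120)&(a<290)&(abs(b)<60)
    print(n,'stop',m.sum(),np.percentile(a[m],[5,50,95]),np.percentile(b[m],[1,99]),P[...,2][m].max())
    m=((hsv[...,0]<8)|(hsv[...,0]>172))&(hsv[...,1]>150)&(a>-60)&(a<90)&(abs(b)<25)
    print('red',m.sum(), np.percentile(a[m],[1,50,99]),np.percentile(P[...,2][m],[1,50,99]) if m.sum() else '')
    cv2.imwrite('pics/%s1.png'%tag,cv2.resize(p[190:260,260:340,::-1],None,fx=8,fy=8,interpolation=cv2.INTER_CUBIC))
E
python3 -c "
from h import *
chk('j')"
```

```text
t 16.5 bed x,y,z mm [ 6.75  0.8  26.24] yaw-bed deg 0.12 F along -2.65 lat -0.34 z 0.75 open 0.00011147894066985208
side stop 129 [220.81519727 225.43467796 233.03887669] [-35.21731515  42.19383764] 0.03767689124692304
red 13 [19.96586248 25.1820272  31.74592839] [0.06189947 0.06832279 0.07701472]
```

View pics/j1.png

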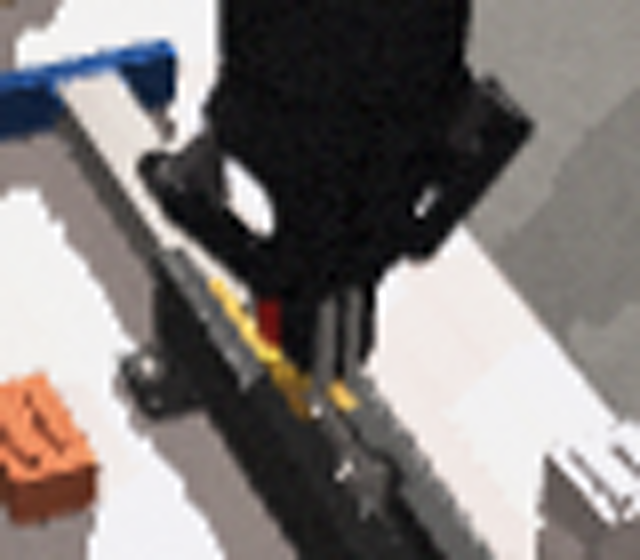

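```bash
python3 - <<'E'
from h import *
for o in ['stop_face','button_top']:
  for r in mark_of(o,'side')[:2]: print(o,r,(np.array(r['at'][:2])-B0)@U)
# stop pixel analysis: blue mask centroid in all side pics
for f in ['side0','a','b','c','d','e','f','g','h_side','i_side','j_side']:
    p=cv2.imread('pics/%s.png'%f); hsv=cv2.cvtColor(p,cv2.COLOR_BGR2HSV)
    m=(hsv[...,0]>105)&(hsv[...,0]<130)&(hsv[...,1]>120); m[:190]=0;m[225:]=0;m[:,:250]=0;m[:,275:]=0
    # only the left part; project ray centroid to plane z=.024
    v,u=np.nonzero(m); l=u.min(); s=u<l+8
    K,R,t=cam('side'); 
    def back(u,v,z):
        r=R.T@np.array([(u-K[0,2])/K[0,0],(v-K[1,2])/K[1,1],1]); C=-R.T@t; return C+r*(z-C[2])/r[2]
    x=back(u[s].mean(),v[s].mean(),.024)
    print(f,s.sum(),round(float((x[:2]-B0)@U*1e3),1), round(float((x[:2]-B0)@N*1e3),1))
E
```

```text
stop_face {'at': [0.5075, 0.0629, 0.0118], 'conf': 0.75} 0.23616880999999998
stop_face {'at': [0.4583, 0.4032, -0.0018], 'conf': 0.56} 0.57984229
button_top {'at': [0.5447, -0.1415, 0.085], 'conf': 0.35} 0.02841405000000001
side0 61 169.2 29.9
a 60 169.7 29.4
b 59 169.4 29.7
c 56 182.8 30.1
d 56 182.5 29.9
e 56 182.5 29.9
f 61 205.1 28.9
g 55 215.4 30.2
h_side 55 218.0 29.9
i_side 55 224.9 30.1
j_side 58 229.0 29.4
```

Bar estimate from the stop's shift is 59.6 mm ±1, and still not locked. I'll push a bit further.

>>> play_rows:
  plan:
    - [0.002,0,0,0,0,0]
    - [0.002,0,0,0,0,0]
    - [0.0,0,0,0,0,0]

```text
t: 16.95
position: [0.5465, -0.1631, 0.0263]
tcp_rot: [3.141, 0.002, 1.747]
wrist_force: [2.4, -7.6, -1.6]
opening: 0.0001
```

>>> play_rows:
  plan:
    - [0.002,0,0,0,0,0]
    - [0.002,0,0,0,0,0]
    - [0.0,0,0,0,0,0]

```text
t: 17.25
position: [0.5465, -0.163, 0.0264]
tcp_rot: [3.141, 0.003, 1.747]
wrist_force: [1.9, -11.3, -3.3]
opening: -0.0001
```

```bash
cat >> h.py <<'E'
def bar(f):
    p=cv2.imread('pics/%s.png'%f); hsv=cv2.cvtColor(p,cv2.COLOR_BGR2HSV)
    m=(hsv[...,0]>105)&(hsv[...,0]<130)&(hsv[...,1]>120); m[:190]=0;m[225:]=0;m[:,:250]=0;m[:,275:]=0
    v,u=np.nonzero(m); l=u.min(); s=u<l+8
    K,R,t=cam('side'); r=R.T@np.array([(u[s].mean()-K[0,2])/K[0,0],(v[s].mean()-K[1,2])/K[1,1],1]); C=-R.T@t; x=C+r*(.024-C[2])/r[2]
    print('bar',(x[:2]-B0)@U*1e3-169.4)
E
python3 -c "
from h import *
chk('k');bar('k_side')"
```

```text
t 17.25 bed x,y,z mm [ 6.96  0.73 26.43] yaw-bed deg 0.09 F along -11.42 lat 0.07 z -3.31 open -0.00012137162439506303
side stop 127 [221.06780657 225.29973454 232.6013359 ] [-35.28273271  42.59382598] 0.037053228972178824
red 13 [22.2004457  24.80214709 30.83577936] [0.05915852 0.0675587  0.07654695]
bar 60.12535085516714
```

View pics/k1.png

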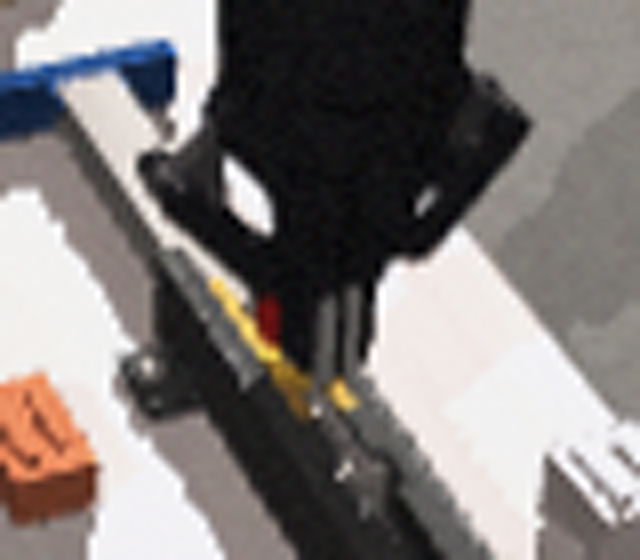

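Locked: the force rose to 11 N and the position held, at bar 59.6–60. I'll back off, rise, and check the cap height.

>>> play_rows:
  plan:
    - [-0.012,0,0,0,0,0]
    - [-0.03,0,0,0,0,0]
    - [-0.02,0,-0.04,0,0,0]
    - [0,0,-0.12,0,0,0]
    - [0,0,-0.14,0,0,0]

```text
t: 17.8
position: [0.5477, -0.1788, 0.1161]
tcp_rot: [-3.138, -0.003, 1.747]
wrist_force: [0.5, -0.4, 0.2]
opening: -0.0004
```

```bash
python3 -c "
from h import *
chk('l');bar('l_side')
p=np.load('pics/side_p.npy');cv2.imwrite('pics/l1.png',cv2.resize(p[170:270,240:360,::-1],None,fx=6,fy=6,interpolation=cv2.INTER_CUBIC))"
```

```text
t 17.8 bed x,y,z mm [ -8.87   2.24 116.05] yaw-bed deg 0.09 F along -0.52 lat -0.43 z 0.19 open -0.0003809449390496536
side stop 131 [219.59344846 225.34009853 234.00020565] [-35.85889906  43.0970155 ] 0.037455141033705286
red 101 [16.46721829 22.80521308 81.5845281 ] [0.04320765 0.07686067 0.08195545]
bar 59.78459738424681
```

View pics/l1.png

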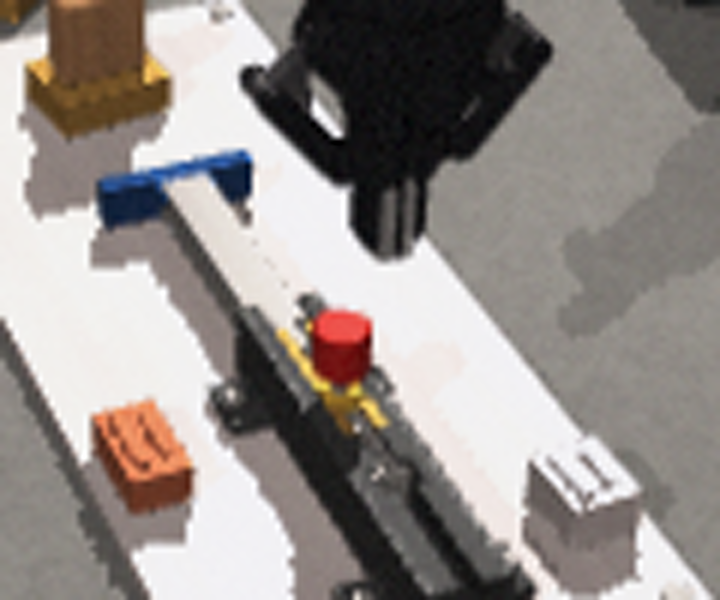

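The button is fully up (red top at 82 mm, neck visible) and the stop face is at bed x ≈ 235. Now the die.

```bash
python3 -c "
from h import *
plan([.4847,.164,.11],np.radians(107.5),10)"
```

```text
[0.117, -0.002, 0.005, 0.0, 0.0, -0.008]
[0.117, -0.001, 0.005, 0.0, 0.0, -0.008]
[0.117, 0.001, 0.005, 0.0, 0.0, -0.008]
[0.117, 0.002, 0.005, 0.0, 0.0, -0.008]
[0.117, 0.004, 0.005, 0.0, 0.0, -0.008]
[0.117, 0.005, 0.005, 0.0, 0.0, -0.008]
[0.117, 0.007, 0.005, 0.0, 0.0, -0.008]
[0.117, 0.008, 0.005, 0.0, 0.0, -0.008]
[0.117, 0.01, 0.005, 0.0, 0.0, -0.008]
[0.117, 0.011, 0.005, 0.0, 0.0, -0.008]
```

>>> play_rows:
  plan:
    - [0.117,-0.002,0.0,0,0,-0.008]
    - [0.117,-0.001,0.0,0,0,-0.008]
    - [0.117,0.001,0.0,0,0,-0.008]
    - [0.117,0.002,0.0,0,0,-0.008]
    - [0.117,0.004,0.0,0,0,-0.008]
  hand: -1

```text
t: 18.35
position: [0.5153, -0.0058, 0.1172]
tcp_rot: [3.141, -0.0, 1.81]
wrist_force: [0.6, 0.0, 0.3]
opening: 0.0724
```

>>> play_rows:
  plan:
    - [0.117,0.005,0.0,0,0,-0.008]
    - [0.117,0.007,0.0,0,0,-0.008]
    - [0.117,0.008,0.0,0,0,-0.008]
    - [0.117,0.01,0.0,0,0,-0.008]
    - [0.117,0.011,0.0,0,0,-0.008]

```text
t: 18.85
position: [0.4812, 0.1671, 0.1173]
tcp_rot: [3.141, -0.0, 1.874]
wrist_force: [0.4, 0.0, -0.3]
opening: 0.0858
```

>>> play_rows:
  plan:
    - [0,0,0,0,0,0]
    - [0,0,0,0,0,0]

```text
t: 19.05
position: [0.4814, 0.1662, 0.117]
tcp_rot: [3.141, 0.0, 1.875]
wrist_force: [0.6, -1.1, 0.3]
opening: 0.0856
```

```bash
python3 - <<'E'
from h import *
where(); o=get_obs(); print(o['position'],o['tcp_rot'])
p,d=shot('side','m.png')
cv2.imwrite('pics/m1.png',cv2.resize(p[100:230,200:330,::-1],None,fx=5,fy=5,interpolation=cv2.INTER_CUBIC))
plan([.4847,.164,.05],np.radians(107.5),4)
E
```

```text
t 19.05 bed x,y,z mm [342.4    7.62 116.95] yaw-bed deg 7.43 F along -1.2 lat -0.4 z 0.3 open 0.08555253988130074
[0.48142155 0.16616739 0.1169533 ] [3.14104906e+00 1.88921531e-04 1.87504953e+00]
[-0.002, 0.002, 0.056, 0.0, 0.0, -0.0]
[-0.002, 0.002, 0.056, 0.0, 0.0, -0.0]
[-0.002, 0.002, 0.056, 0.0, 0.0, -0.0]
[-0.002, 0.002, 0.056, 0.0, 0.0, -0.0]
```

View pics/m1.png

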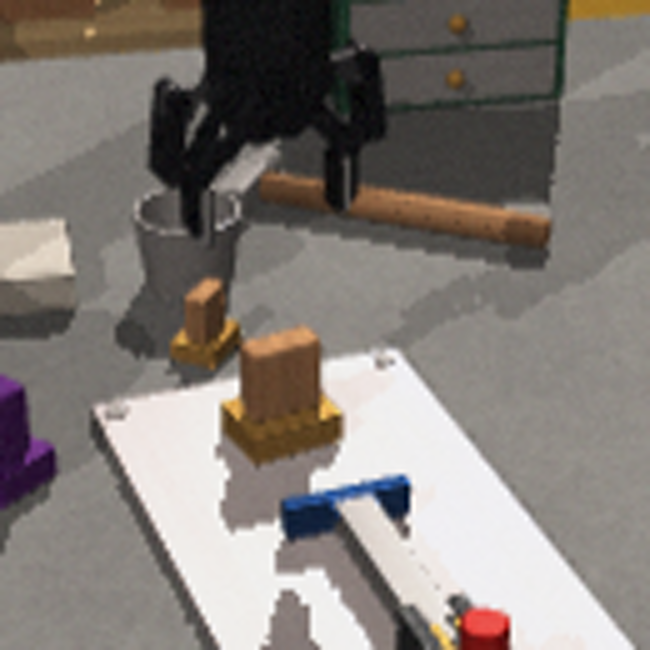

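>>> play_rows:
  plan:
    - [-0.003,0.003,0.06,0,0,0]
    - [-0.003,0.003,0.08,0,0,0]
    - [-0.002,0.002,0.09,0,0,0]
    - [0,0,0.06,0,0,0]
    - [0,0,0,0,0,0]

```text
t: 19.6
position: [0.4821, 0.1621, 0.0264]
tcp_rot: [-3.136, -0.0, 1.871]
wrist_force: [-1.2, -0.5, 0.5]
opening: 0.0852
```

```bash
python3 - <<'E'
from h import *
where()
for n in ['side','top']:
    p,d=shot(n,'n_%s.png'%n)
    a=p[100:230,200:330] if n=='side' else p[120:250,150:280]
    cv2.imwrite('pics/n1_%s.png'%n,cv2.resize(a[:,:,::-1],None,fx=4,fy=4,interpolation=cv2.INTER_CUBIC))
a=cv2.imread('pics/n1_side.png');b=cv2.imread('pics/n1_top.png');cv2.imwrite('pics/n1.png',cv2.resize(np.hstack([a,b]),(800,400)))
plan([.4847,.164,.01],np.radians(107.5),2)
E
```

```text
t 19.6 bed x,y,z mm [338.26   7.64  26.43] yaw-bed deg 7.2 F along -0.28 lat 1.23 z 0.5 open 0.08522106858626617
[0.001, 0.001, 0.033, -0.0, 0.0, -0.001]
[0.001, 0.001, 0.033, -0.0, 0.0, -0.001]
```

View pics/n1.png

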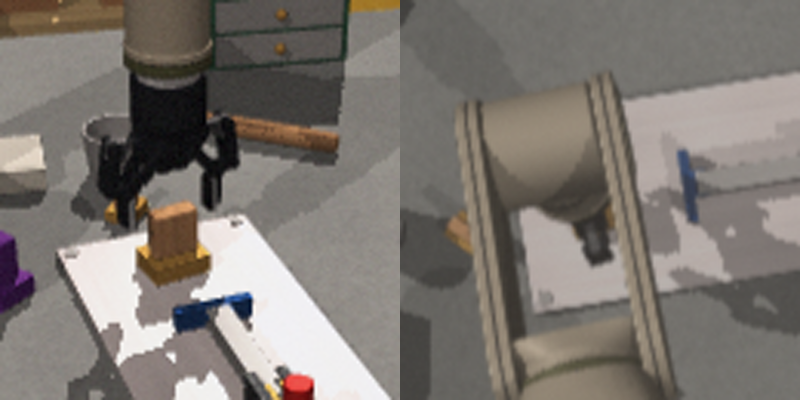

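>>> play_rows:
  plan:
    - [0,0.001,0.02,0,0,0]
    - [0,0.001,0.02,0,0,0]
    - [0,0,0.02,0,0,0]
    - [0,0,0.01,0,0,0]
    - [0,0,0,0,0,0]

```text
t: 20.2
position: [0.4843, 0.1642, 0.0076]
tcp_rot: [-3.14, -0.0, 1.873]
wrist_force: [0.0, -0.3, -0.3]
opening: 0.0854
```

```bash
python3 - <<'E'
from h import *
where()
p,d=shot('side','o.png')
cv2.imwrite('pics/o1.png',cv2.resize(p[130:230,210:310,::-1],None,fx=6,fy=6,interpolation=cv2.INTER_CUBIC))
plan([.4847,.164,.01],np.radians(107.5),1)
E
```

```text
t 20.2 bed x,y,z mm [339.94   5.15   7.6 ] yaw-bed deg 7.32 F along -0.25 lat 0.04 z -0.29 open 0.08540470281074412
[-0.001, 0.0, -0.007, -0.0, -0.0, -0.002]
```

View pics/o1.png

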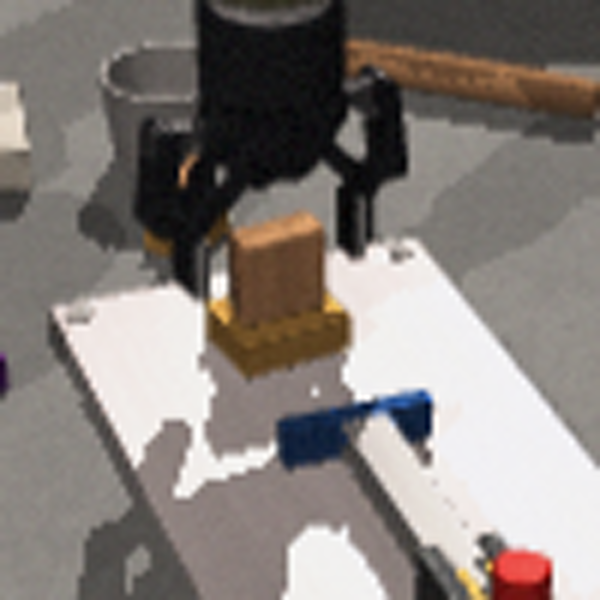

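Fingers straddle the grip at about mid height with body clearance. Closing.

>>> play_rows:
  plan:
    - [0,0,0,0,0,0]
    - [0,0,0,0,0,0]
    - [0,0,0,0,0,0]
    - [0,0,0,0,0,0]
    - [0,0,0,0,0,0]
  hand: 1

```text
t: 20.75
position: [0.4854, 0.1644, 0.0089]
tcp_rot: [3.141, 0.0, 1.873]
wrist_force: [0.1, 0.6, 4.6]
opening: 0.0492
```

>>> play_rows:
  plan:
    - [0,0,0,0,0,0]
    - [0,0,0,0,0,0]

```text
t: 20.95
position: [0.4854, 0.1643, 0.0088]
tcp_rot: [3.141, 0.0, 1.873]
wrist_force: [-0.4, -0.7, 5.8]
opening: 0.0493
```

>>> play_rows:
  plan:
    - [0,0,-0.005,0,0,0]
    - [0,0,-0.005,0,0,0]
    - [0,0,0,0,0,0]

```text
t: 21.25
position: [0.484, 0.1641, 0.0105]
tcp_rot: [-3.14, -0.0, 1.873]
wrist_force: [-0.2, 0.3, -5.4]
opening: 0.0493
```

```bash
python3 - <<'E'
from h import *
where()
p,d=shot('side','q.png')
cv2.imwrite('pics/q1.png',cv2.resize(p[130:230,210:310,::-1],None,fx=6,fy=6,interpolation=cv2.INTER_CUBIC))
E
```

```text
t 21.25 bed x,y,z mm [339.88   5.44  10.54] yaw-bed deg 7.32 F along 0.37 lat 0.17 z -5.36 open 0.049265020566247084
```

View pics/q1.png

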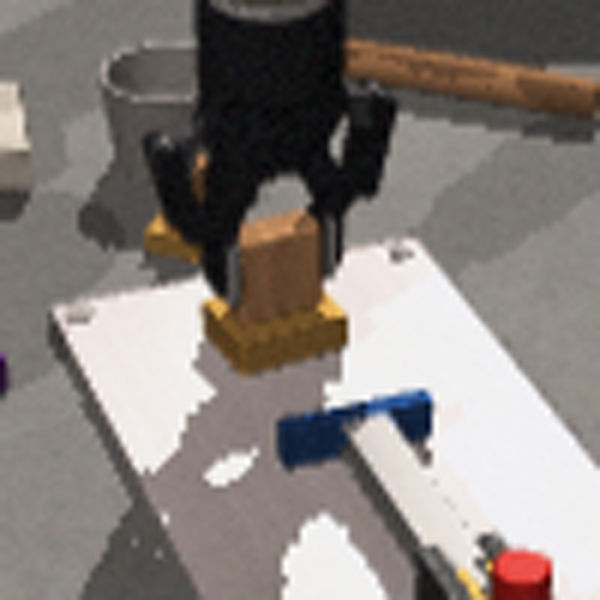

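Held and lifted; a wrist load of 5.4 N means about 0.55 kg. Turn square and approach.

>>> play_rows:
  plan:
    - [0,0,0,0,0,0.027]
    - [0,0,0,0,0,0.027]
    - [0,0,0,0,0,0.027]
    - [0,0,0,0,0,0]

```text
t: 21.7
position: [0.4844, 0.1642, 0.0108]
tcp_rot: [-3.141, 0.0, 1.745]
wrist_force: [0.3, 0.9, -5.8]
opening: 0.0495
```

>>> play_rows:
  plan:
    - [-0.03,0.004,0,0,0,0]
    - [-0.055,0.004,0,0,0,0]
    - [-0.06,0.004,0,0,0,0]
    - [-0.04,0.003,0,0,0,0]
    - [-0.02,0,0,0,0,0]

```text
t: 22.2
position: [0.5003, 0.1032, 0.0113]
tcp_rot: [3.142, 0.0, 1.745]
wrist_force: [0.0, 0.4, -5.5]
opening: 0.0497
```

>>> play_rows:
  plan:
    - [0,0,0,0,0,0]
    - [0,0,0,0,0,0]

```text
t: 22.4
position: [0.4999, 0.1047, 0.0112]
tcp_rot: [-3.141, -0.0, 1.746]
wrist_force: [0.3, 0.2, -6.3]
opening: 0.0491
```

```bash
python3 - <<'E'
from h import *
where()
p,d=shot('side','r.png')
cv2.imwrite('pics/r1.png',cv2.resize(p[130:230,210:310,::-1],None,fx=6,fy=6,interpolation=cv2.INTER_CUBIC))
E
```

```text
t 22.4 bed x,y,z mm [2.7863e+02 1.1000e-01 1.1240e+01] yaw-bed deg 0.01 F along 0.13 lat -0.31 z -6.31 open 0.04914575208350892
```

View pics/r1.png

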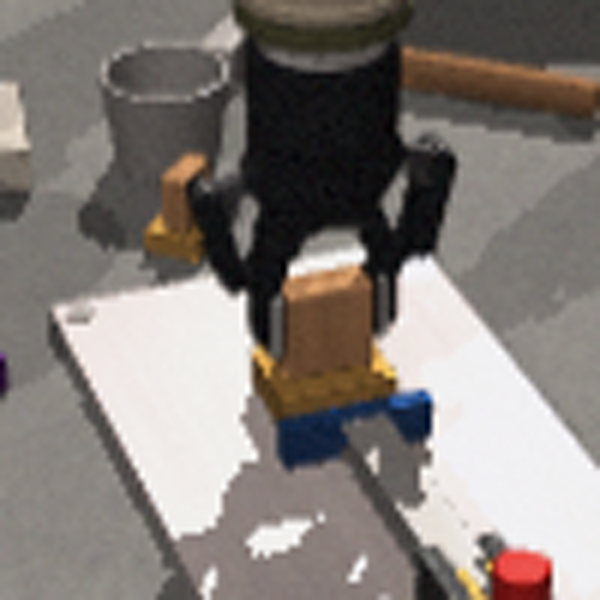

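>>> play_rows:
  plan:
    - [-0.015,0,0,0,0,0]
    - [-0.015,0,0,0,0,0]
    - [-0.01,0,0.003,0,0,0]
    - [0,0,0.003,0,0,0]
    - [0,0,0,0,0,0]

```text
t: 22.95
position: [0.5019, 0.0926, 0.0092]
tcp_rot: [-3.141, -0.0, 1.746]
wrist_force: [-0.2, -0.3, -6.4]
opening: 0.0492
```

>>> play_rows:
  plan:
    - [0,0,0.002,0,0,0]
    - [0,0,0,0,0,0]

```text
t: 23.15
position: [0.5021, 0.0928, 0.0089]
tcp_rot: [-3.142, -0.0, 1.746]
wrist_force: [0.6, 0.4, -5.4]
opening: 0.0491
```

```bash
python3 -c "
from h import *
where()"
```

```text
t 23.15 bed x,y,z mm [2.6653e+02 1.0000e-02 8.8600e+00] yaw-bed deg 0.03 F along 0.25 lat -0.63 z -5.4 open 0.04907631088870602
```

>>> play_rows:
  plan:
    - [0,0,0.002,0,0,0]
    - [0,0,0,0,0,0]

```text
t: 23.35
position: [0.5022, 0.0928, 0.0088]
tcp_rot: [-3.142, -0.0, 1.746]
wrist_force: [-3.1, -0.9, 2.3]
opening: 0.0494
```

>>> play_rows:
  plan:
    - [-0.005,0,0.0,0,0,0]
    - [-0.005,0,0,0,0,0]
    - [0,0,0,0,0,0]

```text
t: 23.65
position: [0.5034, 0.0899, 0.0089]
tcp_rot: [3.14, -0.0, 1.746]
wrist_force: [-0.6, 3.4, 3.6]
opening: 0.0495
```

>>> play_rows:
  plan:
    - [-0.002,0,0.001,0,0,0]
    - [-0.002,0,0,0,0,0]
    - [0,0,0,0,0,0]

```text
t: 23.95
position: [0.5038, 0.0891, 0.0089]
tcp_rot: [3.14, -0.001, 1.746]
wrist_force: [-2.0, 4.2, 6.3]
opening: 0.0495
```

>>> play_rows:
  plan:
    - [0,0,-0.003,0,0,0]
    - [0,0,0,0,0,0]

```text
t: 24.15
position: [0.503, 0.0883, 0.0088]
tcp_rot: [3.141, 0.0, 1.746]
wrist_force: [0.9, 1.1, 0.8]
opening: 0.0492
```

>>> play_rows:
  plan:
    - [-0.002,0,0,0,0,0]
    - [-0.002,0,0,0,0,0]
    - [0,0,0,0,0,0]

```text
t: 24.45
position: [0.5031, 0.0873, 0.0088]
tcp_rot: [-3.142, -0.0, 1.746]
wrist_force: [0.9, 2.0, -0.3]
opening: 0.0495
```

```bash
python3 -c "
from h import *
where()"
```

```text
t 24.45 bed x,y,z mm [2.6096e+02 1.0000e-02 8.8100e+00] yaw-bed deg 0.02 F along 1.79 lat -1.23 z -0.31 open 0.04949781633524801
```

Gentle now (1.8 N along). Stepping to feel the stop.

>>> play_rows:
  plan:
    - [-0.002,0,0,0,0,0]
    - [-0.001,0,0,0,0,0]
    - [0,0,0,0,0,0]

```text
t: 24.75
position: [0.5031, 0.0867, 0.0088]
tcp_rot: [-3.141, -0.0, 1.746]
wrist_force: [0.1, 4.2, -0.5]
opening: 0.0496
```

>>> play_rows:
  plan:
    - [-0.002,0,0,0,0,0]
    - [-0.001,0,0,0,0,0]
    - [0,0,0,0,0,0]

```text
t: 25.05
position: [0.5033, 0.0855, 0.0088]
tcp_rot: [-3.142, 0.0, 1.746]
wrist_force: [0.7, 3.3, -1.3]
opening: 0.0496
```

```bash
python3 - <<'E'
from h import *
where()
p,d=shot('side','s.png')
cv2.imwrite('pics/s1.png',cv2.resize(p[150:220,230:310,::-1],None,fx=8,fy=8,interpolation=cv2.INTER_CUBIC))
E
```

```text
t 25.05 bed x,y,z mm [2.5919e+02 3.0000e-02 8.8400e+00] yaw-bed deg 0.03 F along 3.17 lat -1.29 z -1.32 open 0.04955921879645367
```

View pics/s1.png

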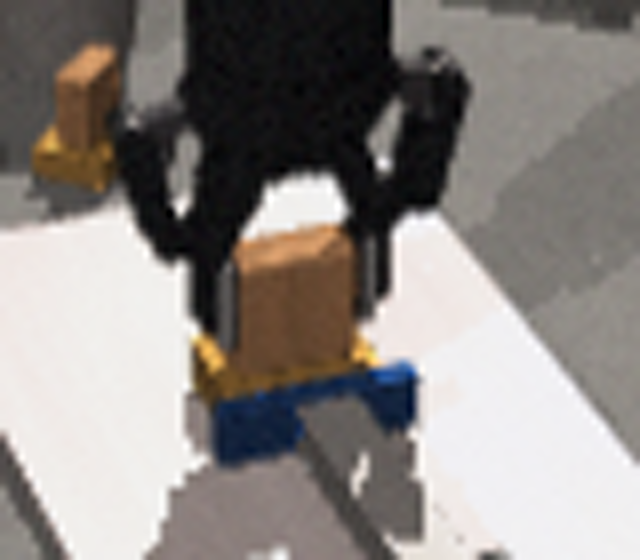

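>>> play_rows:
  plan:
    - [-0.002,0,0,0,0,0]
    - [-0.001,0,0,0,0,0]
    - [0,0,0,0,0,0]

```text
t: 25.4
position: [0.5035, 0.0846, 0.0088]
tcp_rot: [-3.141, 0.0, 1.746]
wrist_force: [1.2, 4.3, -1.4]
opening: 0.0498
```

>>> play_rows:
  plan:
    - [-0.002,0,0,0,0,0]
    - [-0.001,0,0,0,0,0]
    - [0,0,0,0,0,0]

```text
t: 25.7
position: [0.5036, 0.0842, 0.0089]
tcp_rot: [-3.142, -0.001, 1.746]
wrist_force: [0.1, 6.1, -1.3]
opening: 0.0492
```

```bash
python3 - <<'E'
from h import *
where()
E
```

```text
t 25.7 bed x,y,z mm [2.5778e+02 4.0000e-02 8.8600e+00] yaw-bed deg 0.02 F along 5.94 lat -1.19 z -1.31 open 0.049175056480670366
```

>>> play_rows:
  plan:
    - [-0.002,0,0,0,0,0]
    - [0,0,0,0,0,0]

```text
t: 25.9
position: [0.5036, 0.084, 0.0089]
tcp_rot: [3.142, -0.001, 1.746]
wrist_force: [0.0, 8.3, -1.9]
opening: 0.0492
```

>>> play_rows:
  plan:
    - [-0.002,0,0,0,0,0]
    - [0,0,0,0,0,0]

```text
t: 26.1
position: [0.5036, 0.0839, 0.0089]
tcp_rot: [-3.142, -0.002, 1.746]
wrist_force: [-1.5, 11.2, -0.9]
opening: 0.0494
```

```bash
python3 - <<'E'
from h import *
where()
E
```

```text
t 26.1 bed x,y,z mm [2.575e+02 4.000e-02 8.910e+00] yaw-bed deg 0.02 F along 11.29 lat -0.44 z -0.91 open 0.049350893988219006
```

In contact with the stop: stalled at 257.5, 11 N. Relax and open.

>>> play_rows:
  plan:
    - [0.004,0,0.001,0,0,0]
    - [0,0,0,0,0,0]

```text
t: 26.3
position: [0.5036, 0.084, 0.0088]
tcp_rot: [-3.141, -0.0, 1.746]
wrist_force: [-1.3, 4.5, 1.6]
opening: 0.0492
```

>>> play_rows:
  plan:
    - [0,0,0,0,0,0]
    - [0,0,0,0,0,0]
    - [0,0,0,0,0,0]
    - [0,0,0,0,0,0]
  hand: -1

```text
t: 26.7
position: [0.5038, 0.0835, 0.0086]
tcp_rot: [3.141, 0.0, 1.746]
wrist_force: [0.8, 0.7, 0.3]
opening: 0.0856
```

>>> play_rows:
  plan:
    - [0,0,-0.03,0,0,0]
    - [0,0,-0.1,0,0,0]
    - [0,0,-0.14,0,0,0]
    - [0,0,-0.12,0,0,0]
    - [0,0,-0.06,0,0,0]

```text
t: 27.2
position: [0.5058, 0.0839, 0.1486]
tcp_rot: [3.136, 0.001, 1.746]
wrist_force: [0.5, -0.5, 0.7]
opening: 0.0853
```

```bash
python3 - <<'E'
from h import *
where()
p,d=shot('side','v.png')
cv2.imwrite('pics/v1.png',cv2.resize(p[160:250,240:330,::-1],None,fx=6.5,fy=6.5,interpolation=cv2.INTER_CUBIC))
bar('v')
E
```

```text
t 27.2 bed x,y,z mm [257.13  -2.05 148.59] yaw-bed deg 0.02 F along -0.53 lat -0.39 z 0.69 open 0.0852665249226097
bar 56.384489954378665
```

View pics/v1.png

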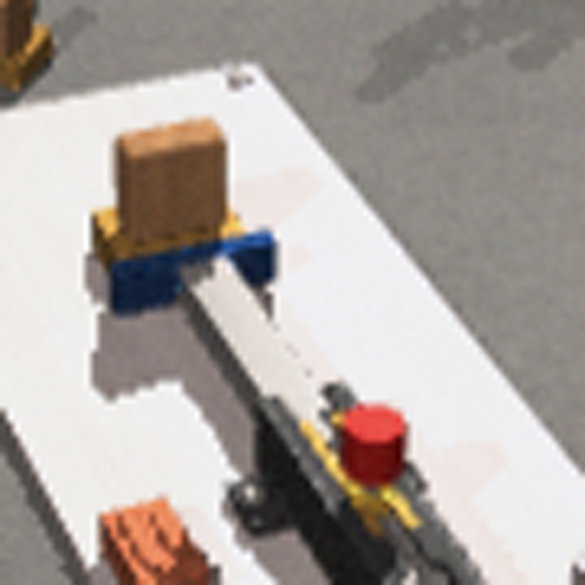

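>>> play_rows:
  plan:
    - [0.03,-0.01,-0.12,0,0,0]
    - [0.13,-0.045,0,0,0,0]
    - [0.13,-0.045,0,0,0,0]
    - [0.13,-0.045,0,0,0,0]
    - [0.13,-0.045,0,0,0,0]

```text
t: 27.75
position: [0.4179, 0.2374, 0.1798]
tcp_rot: [3.141, -0.0, 1.745]
wrist_force: [0.8, -0.2, 0.1]
opening: 0.0849
```

>>> play_rows:
  plan:
    - [0.13,-0.045,0,0,0,0]
    - [0.13,-0.045,0,0,0,0]
    - [0.13,-0.045,0,0,0,0]
    - [0.13,-0.045,0,0,0,0]
    - [0.1,-0.03,0,0,0,0]

```text
t: 28.25
position: [0.3228, 0.4103, 0.1796]
tcp_rot: [-3.141, -0.0, 1.747]
wrist_force: [1.0, 0.1, -2.3]
opening: 0.085
```

```bash
python3 - <<'E'
from h import *
where()
p,d=shot('top','w.png')
cv2.imwrite('pics/w1.png',cv2.resize(p[130:230,180:360,::-1],None,fx=4.4,fy=4.4,interpolation=cv2.INTER_CUBIC))
P=cloud('top',d); r=(P[...,:2]-B0)*1e3; a=r@U;b=r@N;z=P[...,2]
hsv=cv2.cvtColor(p,cv2.COLOR_RGB2HSV)
blue=(hsv[...,0]>105)&(hsv[...,0]<130)&(hsv[...,1]>120)
def R(m,n):
    q=np.stack([a[m],b[m]],-1).astype(np.float32); print(n,m.sum(),np.percentile(a[m],[2,98]),np.percentile(b[m],[2,98]),cv2.minAreaRect(q),'z',z[m].mean())
near=(abs(b)<70)
R(near&blue&(a>190)&(a<270),'stop')
R(near&~blue&(z>.024)&(z<.04)&(a>236)&(a<310),'die block')
R(near&(z>.07)&(z<.1)&(a>220)&(a<320),'grip')
R(near&(z>.07)&(z<.1)&(a>-10)&(a<70),'button')
for o in ['stop_face','die','button_top']: 
  for q in mark_of(o,'top')[:2]: print(o,q['conf'],(np.array(q['at'][:2])-B0)@U,(np.array(q['at'][:2])-B0)@N,q['at'][2])
E
```

```text
t 28.25 bed x,y,z mm [610.33 121.48 179.65] yaw-bed deg 0.09 F along -0.1 lat -1.01 z -2.35 open 0.08499215873644828Traceback (most recent call last):
  File "<stdin>", line 11, in <module>
  File "<stdin>", line 9, in R
    return _quantile_unchecked(
        a, q, axis, out, overwrite_input, method, keepdims, weights)
    return _ureduce(a,
                    func=_quantile_ureduce_func,
    ...<5 lines>...
                    overwrite_input=overwrite_input,
                    method=method)
    r = func(a, **kwargs)
    result = _quantile(arr,
                       quantiles=q,
    ...<2 lines>...
                       out=out,
                       weights=wgt)
    slices_having_nans = np.isnan(arr[-1, ...])
                                  ~~~^^^^^^^^^
IndexError: index -1 is out of bounds for axis 0 with size 0
```

View pics/w1.png

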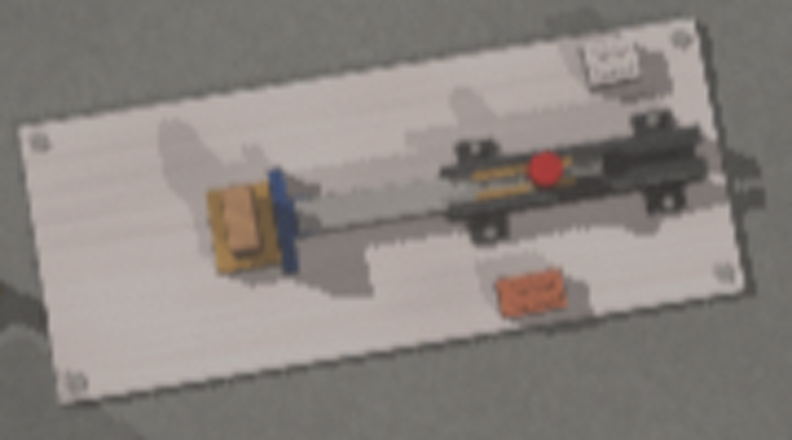

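Top view: the die is square against the stop and roughly centred, with the stop at (283,222) in the crop and the block spanning x 210–275. The wrist showed -2.35 N in z once; I'll check that while measuring.

```bash
python3 - <<'E'
from h import *
where()
p=np.load('pics/top_p.npy');d=np.load('pics/top_d.npy')
P=cloud('top',d); r=(P[...,:2]-B0)*1e3; a=r@U;b=r@N;z=P[...,2]
hsv=cv2.cvtColor(p,cv2.COLOR_RGB2HSV)
blue=(hsv[...,0]>100)&(hsv[...,0]<130)&(hsv[...,1]>90)
def R(m,n):
    if m.sum()<4: print(n,m.sum());return
    q=np.stack([a[m],b[m]],-1).astype(np.float32); print(n,m.sum(),np.percentile(a[m],[2,50,98]).round(1),np.percentile(b[m],[2,98]).round(1),cv2.minAreaRect(q),'z',z[m].mean().round(4))
near=(abs(b)<70)
R(near&blue&(a>190)&(a<280)&(z>.02),'stop')
R(near&~blue&(z>.024)&(z<.04)&(a>236)&(a<310),'die block')
R(near&(z>.07)&(z<.1)&(a>220)&(a<320),'grip')
R(near&(z>.07)&(z<.1)&(a>-10)&(a<70),'button')
for o in ['stop_face','die','button_top']: 
  for q in mark_of(o,'top')[:2]: print(o,q['conf'],(np.array(q['at'][:2])-B0)@U,(np.array(q['at'][:2])-B0)@N,q['at'][2])
where()
E
```

```text
t 28.3 bed x,y,z mm [613.71 122.8  179.64] yaw-bed deg 0.17 F along 0.89 lat 3.25 z 0.59 open 0.08557105365062873
stop 13 [222.2 225.9 229.1] [-31.8 -15.8] ((225.64724731445312, -23.975208282470703), (16.24078369140625, 6.772552013397217), 83.08397674560547) z 0.0363
die block 135 [236.8 264.8 281.9] [-28.9  32.8] ((259.4817810058594, 1.041433334350586), (46.10621643066406, 64.55416870117188), 0.06604712456464767) z 0.0322
grip 112 [246.4 257.4 268.9] [-22.6  26.1] ((257.58001708984375, 1.365579605102539), (50.172367095947266, 23.57505989074707), 89.00981903076172) z 0.0813
button 52 [16.3 28.1 39. ] [-9.  14.2] ((27.812664031982422, 2.594109535217285), (23.842893600463867, 23.5062313079834), 33.56187438964844) z 0.0815
stop_face 0.75 0.23141307000000003 -0.002331789999999954 0.0155
die 0.75 0.38036012 0.18352165 0.0006
die 0.57 0.26037193 -0.00683032000000002 0.0074
button_top 0.51 0.02660651999999998 0.0005873899999999855 0.081
button_top 0.18 0.25656036 -0.008290450000000005 0.0081
t 28.45 bed x,y,z mm [608.64 120.64 179.38] yaw-bed deg 0.13 F along 0.47 lat -0.94 z -0.53 open 0.08494809129644133
```

```bash
python3 - <<'E'
from h import *
p=np.load('pics/top_p.npy')
q,d=shot('side','x.png'); chk('x')
A=cv2.resize(p[160:200,220:260,::-1],(390,390),interpolation=cv2.INTER_NEAREST);B=cv2.resize(q[170:215,250:295,::-1],(390,390),interpolation=cv2.INTER_NEAREST)
cv2.imwrite('pics/x2.png',np.hstack([A,B]))
# project predicted outlines: die at (257.6,1.3) yaw bed
E
```

```text
t 28.5 bed x,y,z mm [607.99 120.26 179.4 ] yaw-bed deg 0.06 F along -0.54 lat -0.09 z 0.41 open 0.08539272619655203
side stop 125 [216.81071797 221.89699637 231.66289832] [-34.44673878  42.19588756] 0.036573091197417314
red 100 [13.4970607  19.62776882 67.14518863] [0.04477796 0.07513572 0.08206321]
```

View pics/x2.png

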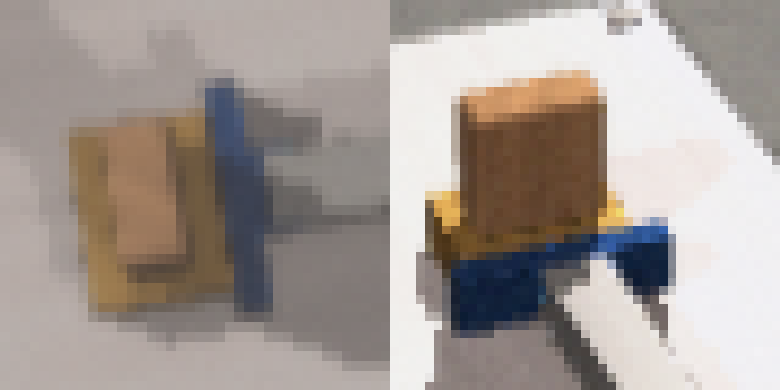

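```bash
python3 -c "
from h import *
print(sign_off()); where()"
```

```text
the job is handed in; nothing more can be done
None
the job is handed in; nothing more can be done
```

The button is up and locked in the next hole, the die sits square against the blue stop, and the job is handed in at about 28.5 s. No verdict was reported.

**What I did**
- **Button and bar:** I pressed the cap with closed fingertips at about 12–14 N, slid the bar about 13 mm, and let go. I then pushed the cap sideways until it popped up and the bar locked, with push force reaching 11 N.
- **Die:** I gripped the brass die by its wooden grip, lifted it about 2 mm, turned it 7.3° square and set it down. I eased it against the stop, to 11 N at most, then let go and moved the arm away.

**Last checks**
- **Button:** top at about 82 mm, so fully up.
- **Die:** centre about 26 mm from the stop face, within about 1° of square, about 1 mm off centre, and standing flat.
- **Bystanders:** in the last pictures the two spare dies look where they were. I did not measure any of the bystanders again.

**Disagreements**
- **Fingertip height:** the shut fingertips were really about 34 mm above the reported TCP. I found this from the picture and by feel, and worked with that offset.
- **Bar position:** it read 59.8 mm after locking and about 56.5–58 mm at the end. I take this as play in the hole, used up when the die pushed the bar back, because the button stayed up.
- **Trained network:** it put the die 29 mm from the stop face. I trusted the depth measurement and the felt contact instead.

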